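Scan a batch of wood specimens and tip it into the archive box

ROBOT

A 6-joint arm with a two-finger parallel gripper is mounted at the origin on the work surface. World frame = base frame: x ahead of the robot, y to its left, z up, the work surface at z = 0. Lengths are in m, angles in rad, forces in N, time in s.
With the tool pointing down it reaches from about 0.35 to 0.85 m from the base axis. Payload 8.1 kg.
Tool frame: the origin (TCP) lies between the finger pads; the fingertips stand 25 mm ahead of it and the grasp point (between the pads) lies 6 mm ahead of it; z points along the fingers, y is the line along which they close (so a half turn about z gives the same grasp; the last joint's range is limited). The gripper opens to 93 mm and grips with 3 to 60 N. Pads are 15 mm wide; open, the fingers measure 128 mm over their backs; the gripper's body (75 mm by 188 mm) begins 65 mm behind the grasp point.
Start: joints at [1.176, 0.13, 1.488, -0, 1.523, -0.085], TCP at [0.183, 0.571, 0.244] pointing down, gripper open.
Joint ranges: [-2.96, 2.96], [-0.89, 2.26], [0.02, 2.5], [-1.34, 4.48], [0, 2.73], [-2.66, 2.66]. Speed limits (rad/s): [2.39, 2.39, 2.79, 3.14, 3.14, 3.14].

INTERFACE

Orientations are given as a rotation vector (axis times angle).
In Python, from plant import robot gives the robot as it stands.
- The arm moves only by the tool arm_command, never from a script. Its argument "increments" is text: rows parted by semicolons, each of 5 numbers parted by spaces: the closure, from 0 (fully open) to 1 (shut), then the shift along the tool's x, y, z in mm, then the turn about the tool's z in rad. A call has 1 to 5 rows; each row is the pose to reach, as a shift and turn from the pose commanded when the call began, along the tool's axes at that moment; what a row does not reach only later rows make up. A row lasts 1/10 s, in which the tool goes at most 50 mm and 8.59 degrees, less where a joint would pass 70% of its speed; a pose out of reach is approached as far as the arm can. A call with a gripper value outside its range is refused whole. The fingers move at their own pace and stop on an object; "grip_force" is the grip in N (left out, the last holds). Time passes only in rows, so rows that repeat a pose let the fingers close. It gives the time, the measured TCP pose, the force, the opening and the grip force at its end, in the units of the state.
- robot.read_state(): the state, without advancing time (a new reading comes with each control period).
- robot.read_camera(name): name is "side" or "top" or "wrist"; returns the picture (384x512x3 uint8, blue, green, red); there is no depth.
- robot.camera_model(name): a dict with "fx", "fy", "cx", "cy" (pixels), "D" ([k1, k2, p1, p2, k3] as OpenCV has them; the pictures are not rectified), "eye" and "rotation" of the camera in the world. Camera axes: x right, y down, z forward; pixel columns grow to the right and rows downward; lengths in m; the calibration is good to about 2 mm. A picture is of the moment at which its call begins: read the wrist's pose just before it. camera_model takes no time and is no camera call; for the wrist camera it gives the pose at the moment of the call.
- robot.close_job(): hands the job in; it is judged then, once.
The state is a dict: "t": time; "q": joint angles; "dq": joint speeds; "joint_torque": joint torques, N m; "tool_pos": TCP position; "orientation": TCP orientation; "force": force on the tool from outside, world axes, zero at the start; "wrist_torque": the same for the moment, N m; "opening": finger opening in m; "gripper_force": force on a finger pad.
Only numpy, scipy, OpenCV 4.12 (cv2) and the standard library are available. Lean on these libraries where they do the work, as an engineer would, in place of code of your own. Each camera call takes 0.05 s, during which the arm holds its last target. There are 200 camera calls.

TASK

First park the blue archive box in the yellow outline under the open edge of the reader's pan; then lay all the wood specimens lying on the bench in the level pan, press the green start button once they are all in, and tip the pan by its red handle to 50 degrees (along the green guides, never past 65), keep it there for two seconds so that they slide into the box, and put it back fully level. The wood is soft: never grip a specimen with more than 20 N of grip force. Leave all specimens at rest in the box, the box still parked in its outline (set right anything that got displaced), and do not disturb the jars, the mouse and the black puck.

Things in the scene. Friction and masses are not known exactly. Their poses are not given: they have to be found in the camera images.
- station: Fixed white reader, 196 (its x) by 73 by 88 mm high, under a tipping pan. Origin on the bench below the middle of the pan's pivot, which runs along station x, 92 mm up, at the pan's open edge. Pieces slide to station +y. Housing: y = -133 to -60 mm; brackets at x = +-97 mm, z 68 to 108 mm, reach y = 5 mm. Thin green guides beside the pan show 50 degrees (not solid).
- pan (a joint): Tilt of the shallow steel pan, rad: 0 level (resting on its stop), growing as the red handle is raised and the open edge becomes the low side; goes to 1.35. A stiff friction hinge: it stays where it is left; about 6 N at the handle lift it. 50 degrees = 0.87.
- pan_floor (a point): Centre of the pan's inner floor, turning with the pan; axes as the station's when level (96 mm above the bench then). Inner floor 170 mm (x) by 125 mm (y); walls 4 mm thick and 22 mm above the floor on three sides, none on the +y side, where the pivot lies (pivot 62.5 mm along +y and 4 mm below this point).
- pan_handle (a point): Middle of the round red handle bar, 12 mm thick and 100 mm long along the pan's x, on the side away from the open edge. In the level pan it lies 172 mm from the pivot along -y and 30 mm above it (122 mm above the bench), 43 mm clear of the pan's back wall; on two dark arms at x = +-50 mm.
- dock (a point): Centre, on the bench, of the yellow painted outline (194 by 172 mm) for the archive box: on the station's y axis, 30 mm from its origin on the +y side. The pan's open edge then overhangs the box by 50 mm.
- archive: Loose blue open box, 180 mm (x) by 160 mm (y) by 60 mm high, walls and floor 5 mm, 0.3 kg. Origin at the centre of its underside. Its +y wall carries a white grip tab; parked, its axes run along the station's (within about 14 degrees) and its origin is within 30 mm of the dock, tab pointing away from the reader.
- archive_tab (a point): Point to grip on the box's white tab, 72 mm above the bench. The tab is 40 mm wide (box x), 10 mm thick (box y), its top 86 mm above the bench; it lies 79 mm along +y of the box's origin.
- archive_floor (a point): Centre of the box's inner floor (170 by 150 mm), 5 mm above its underside.
- wood0: Loose wood specimen, a bar 40 mm long (its x) by 22 by 22 mm with dark grain lines, about 14 g, soft wood. Origin at its centre. May be absent.
- wood1: Loose wood specimen, a bar 40 mm long (its x) by 22 by 22 mm with dark grain lines, about 14 g, soft wood. Origin at its centre. May be absent.
- wood2: Loose wood specimen, a bar 40 mm long (its x) by 22 by 22 mm with dark grain lines, about 14 g, soft wood. Origin at its centre. May be absent.
- wood3: Loose wood specimen, a bar 40 mm long (its x) by 22 by 22 mm with dark grain lines, about 14 g, soft wood. Origin at its centre. May be absent.
- wood4: Loose wood specimen, a bar 40 mm long (its x) by 22 by 22 mm with dark grain lines, about 14 g, soft wood. Origin at its centre. May be absent.
- pod: Fixed grey pod of the start button, 70 by 70 by 25 mm, origin at the centre of its underside.
- start (a joint): Travel of the green start button, m: 0 out, 0.006 fully pressed (5 N); springs back. It counts as pressed beyond 0.004.
- start_top (a point): Centre of the top face of the green button (30 mm across), 43 mm above the bench when out. Press straight down.
- jar_a: Bystander: sample jar with a white cap, 57 mm across, 78 mm tall. Origin at its underside.
- jar_b: Bystander: sample jar like jar_a.
- mouse: Bystander: computer mouse, 100 by 58 by 31 mm.
- puck: Bystander: black square holder, 90 by 90 by 20 mm.

How it is judged:
On the way, in this order (a step that is already met when the one before it is completed fails the run):
1. the archive box is parked in its outline (within 30 mm and 14 degrees) (horizontal distance between archive and dock below 0.03 m and angle between the y axis of archive and the y axis of station, either way round below 0.25 rad and angle between archive's own z axis and vertical below 0.1 rad), for 0.2 s.
2. all specimens are in the level pan (x of wood0 in the frame of pan_floor between -0.085 and 0.085 m and y of wood0 in the frame of pan_floor between -0.0625 and 0.0625 m and z of wood0 in the frame of pan_floor between 0 and 0.045 m and x of wood1 in the frame of pan_floor between -0.085 and 0.085 m and y of wood1 in the frame of pan_floor between -0.0625 and 0.0625 m and z of wood1 in the frame of pan_floor between 0 and 0.045 m and x of wood2 in the frame of pan_floor between -0.085 and 0.085 m and y of wood2 in the frame of pan_floor between -0.0625 and 0.0625 m and z of wood2 in the frame of pan_floor between 0 and 0.045 m and x of wood3 in the frame of pan_floor between -0.085 and 0.085 m and y of wood3 in the frame of pan_floor between -0.0625 and 0.0625 m and z of wood3 in the frame of pan_floor between 0 and 0.045 m and x of wood4 in the frame of pan_floor between -0.085 and 0.085 m and y of wood4 in the frame of pan_floor between -0.0625 and 0.0625 m and z of wood4 in the frame of pan_floor between 0 and 0.045 m and value of joint pan below 0.07 rad), for 0.2 s.
3. the start button is pressed, with all specimens in the level pan (all of step 2 and value of joint start above 0.004 m), for 0.05 s.
4. the pan is held tipped at 50 degrees, give or take 8, for 1 s (value of joint pan between 0.733 and 1.012 rad), for 1 s.
At the end, for the whole second after the job is handed in: Every specimen present lies at rest inside the archive box, the box stands flat within 30 mm of the dock and 14 degrees of the station's direction, and the pan is level again (within 4 degrees) (all of step 1 and x of wood0 in the frame of archive_floor between -0.083 and 0.083 m and y of wood0 in the frame of archive_floor between -0.074 and 0.074 m and z of wood0 in the frame of archive_floor between 0 and 0.062 m and x of wood1 in the frame of archive_floor between -0.083 and 0.083 m and y of wood1 in the frame of archive_floor between -0.074 and 0.074 m and z of wood1 in the frame of archive_floor between 0 and 0.062 m and x of wood2 in the frame of archive_floor between -0.083 and 0.083 m and y of wood2 in the frame of archive_floor between -0.074 and 0.074 m and z of wood2 in the frame of archive_floor between 0 and 0.062 m and x of wood3 in the frame of archive_floor between -0.083 and 0.083 m and y of wood3 in the frame of archive_floor between -0.074 and 0.074 m and z of wood3 in the frame of archive_floor between 0 and 0.062 m and x of wood4 in the frame of archive_floor between -0.083 and 0.083 m and y of wood4 in the frame of archive_floor between -0.074 and 0.074 m and z of wood4 in the frame of archive_floor between 0 and 0.062 m and value of joint pan below 0.07 rad and linear speed of each of wood0, wood1, wood2, wood3, wood4, archive below 0.03 m/s); the robot touches nothing.
It fails at once if a specimen is squeezed too hard (grip force 20 N, with allowance: both fingers together over 50 N) (contact force between the fingers and wood0 above 50 N or contact force between the fingers and wood1 above 50 N or contact force between the fingers and wood2 above 50 N or contact force between the fingers and wood3 above 50 N or contact force between the fingers and wood4 above 50 N).
It fails at once if the pan is tipped past 65 degrees (value of joint pan above 1.16 rad).
It fails at once if a jar, the mouse or the puck is moved more than 30 mm (distance of any of jar_a, jar_b, mouse, puck from where it was at the start of the episode above 0.03 m).
Of wood0, wood1, wood2, wood3, wood4 only 3 to 5 are there at a start; the rules pass over those that are not, and their reading is None.
At some moment in a run one of archive may be knocked a few centimetres aside while the robot is not near it.
Once in a run the grip may slacken for a moment while it holds something.
It also fails if it takes over 210 s, if anything falls off the work surface, if the arm or the gripper's body presses on something with over 40 N, if the wrist force passes 120 N, or if a joint passes its speed limit or range.

## Working session

There is one attempt and no reset: what is moved stays moved. The work goes in short steps, Python scripts to look and compute and a tool call to move; the robot and the scene stay as the last step left them, time stands still between calls to the robot, and variables do not carry over. Pictures are saved under pics/ and viewed, at most 14 in all, crops included, and the job is handed in when it is done.

Besides the shell and the picture viewer there is one more tool, called after "Call:" as name(argument=value, ...) on one line, values as JSON. arm_command: Moves the arm, as the interface text tells. Its arguments: {"type":"object","properties":{"increments":{"type":"string"},"grip_force":{"type":"number"}},"required":["increments"]}

```bash
ls; mkdir -p pics; cat > h.py <<'E'
import numpy as np, cv2
from scipy.spatial.transform import Rotation as R
from plant import robot
def cam(n):
    m=robot.camera_model(n); im=robot.read_camera(n); return m,im
def ray(m,uv,z):
    K=np.array([[m['fx'],0,m['cx']],[0,m['fy'],m['cy']],[0,0,1]])
    p=cv2.undistortPoints(np.array(uv,float).reshape(-1,1,2),K,np.array(m['D'],float))[:,0]
    Rm=np.array(m['rotation']); Rm=Rm if Rm.shape==(3,3) else R.from_rotvec(Rm).as_matrix()
    d=np.c_[p,np.ones(len(p))]@Rm.T; e=np.array(m['eye'])
    return e+d*((z-e[2])/d[:,2])[:,None]
def proj(m,P):
    K=np.array([[m['fx'],0,m['cx']],[0,m['fy'],m['cy']],[0,0,1]])
    Rm=np.array(m['rotation']); Rm=Rm if Rm.shape==(3,3) else R.from_rotvec(Rm).as_matrix()
    rv=cv2.Rodrigues(Rm.T)[0]; t=-Rm.T@np.array(m['eye'])
    return cv2.projectPoints(np.array(P,float).reshape(-1,1,3),rv,t,K,np.array(m['D'],float))[0][:,0]
E
python3 - <<'E'
from h import *
for n in ('top','side','wrist'):
    m,im=cam(n); cv2.imwrite(f'pics/{n}0.png',im); np.save(f'{n}0.npy',m,allow_pickle=True)
    print(n,m)
print(robot.read_state())
E
```

```text
pics
top {'fx': 383.71454835258004, 'fy': 383.71454835258004, 'cx': 260.97304781073274, 'cy': 197.412711932726, 'D': array([-0.06814923,  0.        ,  0.        ,  0.        ,  0.        ]), 'eye': array([ 0.43729448, -0.01684645,  1.34339905]), 'rotation': array([-2.18126925,  2.17852688, -0.10235124])}
side {'fx': 402.4448443256765, 'fy': 402.4448443256765, 'cx': 255.33739242804157, 'cy': 191.2142376747253, 'D': array([0.0030975, 0.       , 0.       , 0.       , 0.       ]), 'eye': array([ 0.33321507, -0.72067518,  0.99985399]), 'rotation': array([-2.42886808,  0.38218988, -0.11993927])}
wrist {'fx': 290.7214311984276, 'fy': 290.7214311984276, 'cx': 255.68919324333027, 'cy': 188.0559527170117, 'D': array([-0.0110568,  0.       ,  0.       ,  0.       ,  0.       ]), 'eye': array([0.11935159, 0.59198517, 0.3836893 ]), 'rotation': array([2.37242258, 1.73132948, 0.2088777 ])}
{'t': 0.15, 'q': array([ 1.17557207e+00,  1.30997893e-01,  1.48904601e+00, -2.27732235e-05,
        1.52301882e+00, -8.54216402e-02]), 'dq': array([-2.53903530e-04, -9.87721906e-04, -3.31402624e-03, -7.25935670e-04,
        7.17021801e-05,  3.94859730e-04]), 'joint_torque': array([ 1.18057971e-03, -5.60474038e+01, -4.92336309e+01,  7.68725714e-02,
        3.05349764e-02, -7.64804599e-05]), 'tool_pos': array([0.18275924, 0.57104855, 0.24281304]), 'orientation': array([-4.84640635e-01, -3.10365320e+00,  2.25109176e-03]), 'force': array([0.07396864, 0.50148483, 0.1432488 ]), 'wrist_torque': array([-0.00181199,  0.00246488,  0.00896563]), 'gripper_force': 0.0, 'opening': 0.09262881660919339}
```

View pics/top0.png

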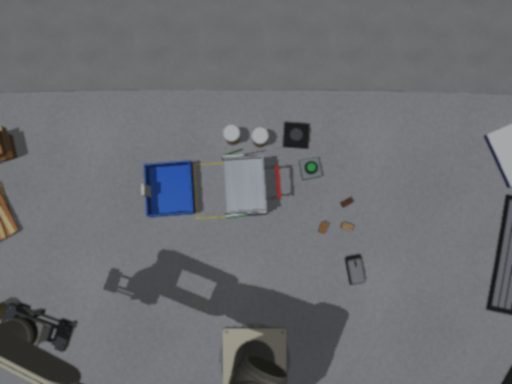

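View pics/side0.png

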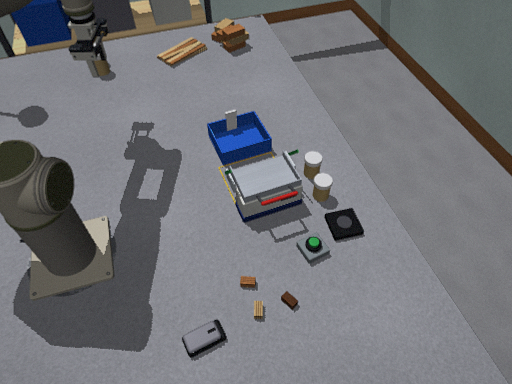

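Top view: box at about (170,189), reader pan (245,185), red handle (278,182), button (311,168), and three specimens near (324,227), (347,202), (347,226). The side view agrees. I'll check the wrist image for anything under the gripper and measure the rest.

View pics/wrist0.png

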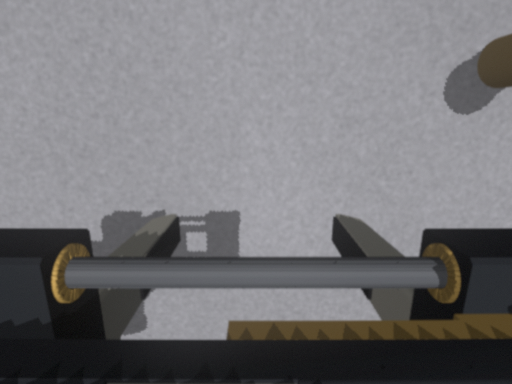

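```bash
cat > m.py <<'E'
from h import *
def comps(mask,amin):
    n,l,s,c=cv2.connectedComponentsWithStats(mask.astype(np.uint8)); 
    return [(np.argwhere(l==i)[:,::-1],s[i],c[i]) for i in range(1,n) if s[i][4]>=amin]
def rect(m,px,z):
    P=ray(m,px,z); (c,wh,a)=cv2.minAreaRect((P[:,:2]*1000).astype(np.float32)); return np.round(c,1),np.round(wh,1),round(a,1)
E
python3 - <<'E'
from m import *
m=np.load('top0.npy',allow_pickle=True).item(); im=cv2.imread('pics/top0.png'); h=cv2.cvtColor(im,cv2.COLOR_BGR2HSV)
H,S,V=cv2.split(h)
for nm,mk,z,a in (('red',((H<6)|(H>174))&(S>150)&(V>100),.122,20),('wood',(H>3)&(H<25)&(S>90),.022,12),('green',(H>50)&(H<75)&(S>150),.043,15),('blue',(H>105)&(H<125)&(S>150)&(V>60),.06,50),('white',(S<30)&(V>165),.072,10),('yellow',(H>18)&(H<35)&(S>60)&(V>100),0,10),('dark',(V<45),.02,60)):
    for p,s,c in comps(mk,a): print(nm,s[4],np.round(c),rect(m,p,z))
big=cv2.resize(im[100:300,130:380],None,fx=3.2,fy=3,interpolation=cv2.INTER_CUBIC); cv2.imwrite('pics/top0c.png',big)
E
```

```text
red 70 [278. 181.] (array([595.7, -78. ]), array([100.6,   7.6]), 2.6)
wood 346 [  6. 147.] (array([747.2, 888.9]), array([119.2,  57.4]), 4.4)
wood 228 [  7. 212.] (array([501.1, 876. ]), array([157.1,  24.8]), 27.7)
wood 38 [347. 202.] (array([ 538.4, -322.7]), array([12.4, 33.1]), 26.3)
wood 148 [  3. 230.] (array([442.2, 878.8]), array([81.3, 37.7]), 3.0)
wood 62 [323. 227.] (array([ 451.6, -239.5]), array([20.5, 35.9]), 67.5)
wood 41 [347. 226.] (array([ 454.5, -321.9]), array([33.7, 14.3]), 74.1)
green 33 [311. 166.] (array([ 658.8, -198. ]), array([21.9, 19.7]), 44.5)
blue 2298 [170. 188.] (array([579.9, 284.9]), array([175.1, 158.7]), 4.6)
white 132 [231. 132.] (array([770.5,  76.5]), array([41.6, 40.6]), 0.4)
white 663 [504. 148.] (array([ 705.4, -858.2]), array([ 78.3, 199. ]), 86.0)
white 128 [259. 135.] (array([760.4, -20. ]), array([41.5, 37.2]), 0.2)
yellow 36 [211. 163.] (array([676. , 151.6]), array([ 5.5, 78.3]), 3.4)
yellow 123 [  6. 221.] (array([471.4, 893.5]), array([111.1,  17.3]), 33.3)
yellow 56 [208. 217.] (array([486. , 155.4]), array([95.8, 17. ]), 83.8)
yellow 56 [  2. 232.] (array([433. , 907.5]), array([56.5, 16.6]), 22.2)
dark 399 [296. 135.] (array([ 774.3, -148.4]), array([81.6, 83.5]), 86.2)
dark 409 [499. 261.] (array([ 354.8, -869.2]), array([ 90.1, 413.7]), 87.6)
dark 2201 [ 36. 346.] (array([ 47.8, 733.3]), array([322.7, 207.1]), 72.1)
dark 1096 [256. 360.] (array([-0.9, -6.6]), array([134.2, 185.3]), 9.3)
dark 84 [508. 378.] (array([ -71.1, -886.5]), array([33.8, 52.5]), 87.1)
```

View pics/top0c.png

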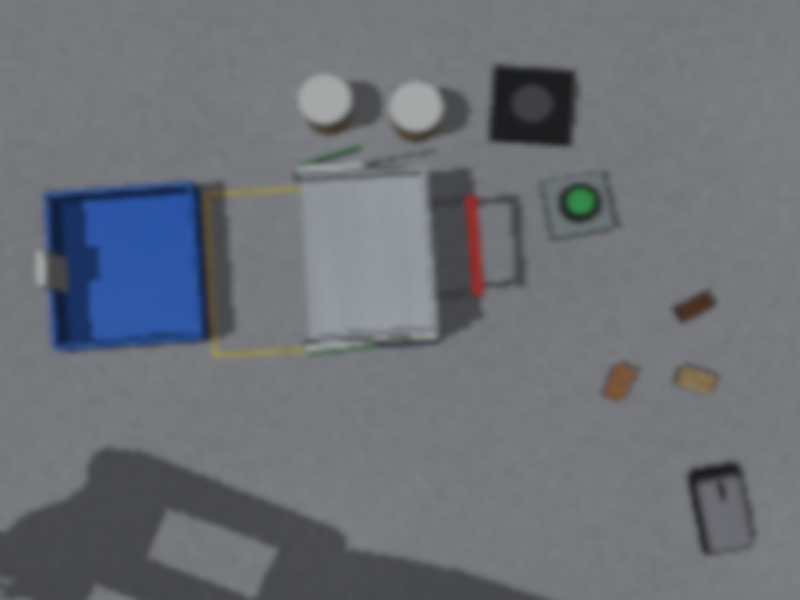

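Close-up: three specimens only (dark, orange and light), pan level, tab at crop (48,268), outline to the left of the reader. The wrist picture shows bare bench apart from a brown item at (500,65). Next I'll work out the frames and the first move.

```bash
cat >> m.py <<'E'
def goal(x,y,z,yaw):
    "yaw: world direction (rad) of the closing line; prints mm shift + turn in tool axes"
    s=robot.read_state(); T=R.from_rotvec(s['orientation']).as_matrix()
    d=T.T@(np.array([x,y,z])-s['tool_pos'])*1000
    cy=np.arctan2(T[1,1],T[0,1]); t=-(yaw-cy); t=(t+np.pi/2)%np.pi-np.pi/2
    print('t',round(s['t'],2),'tcp',np.round(s['tool_pos'],4),'cyaw',round(cy,3),'q6',round(s['q'][5],2),'F',np.round(s['force'],1),'open',round(s['opening'],4),'| shift',np.round(d,1),'turn',round(t,3))
E
python3 - <<'E'
from m import *
m=np.load('top0.npy',allow_pickle=True).item();ms=np.load('side0.npy',allow_pickle=True).item();mw=np.load('wrist0.npy',allow_pickle=True).item()
print('tab',ray(m,[(145,189.3)],.08)); print('brown',ray(ms,[(103,72)],0),ray(mw,[(490,80)],0))
im=cv2.imread('pics/side0.png'); H,S,V=cv2.split(cv2.cvtColor(im,cv2.COLOR_BGR2HSV))
for p,s,c in comps(((H<6)|(H>174))&(S>150)&(V>100),20): print('red',rect(ms,p,.122))
for p,s,c in comps((H>50)&(H<75)&(S>120)&(V>100),15): print('green',c,rect(ms,p,.043))
for p,s,c in comps((H>3)&(H<25)&(S>90),12): print('wood',np.round(c),rect(ms,p,.016))
print(R.from_rotvec(robot.read_state()['orientation']).as_matrix().round(3))
goal(.575,.40,.22,np.pi/2+.06)
E
```

```text
tab [[0.57432768 0.36062833 0.08      ]]
brown [[0.15112311 0.89471611 0.        ]] [[0.16627289 0.88452935 0.        ]]
red (array([596.6, -73.9]), array([109.7,  12. ]), 4.6)
green [313.42253521 241.26760563] (array([ 659.2, -191.5]), array([26.7, 25. ]), 67.5)
wood [404.  71.] (array([1187.7,  491.3]), array([ 487.6, 1262.4]), 0.4)
wood [165.  21.] (array([ 492.9, 1228.1]), array([255.3, 359.8]), 81.3)
wood [230.  35.] (array([738.2, 991.6]), array([176.2, 251.8]), 20.0)
wood [50. 46.] (array([ -58.3, 1165.6]), array([266.7, 125.7]), 23.4)
wood [114.  35.] (array([ 223.1, 1152.4]), array([ 79.4, 140. ]), 71.2)
wood [17. 36.] (array([-204.1, 1298.7]), array([26.3, 47.7]), 3.1)
wood [182.  51.] (array([500.9, 917.9]), array([211.4, 120.3]), 27.8)
wood [102.  67.] (array([153.4, 908.7]), array([ 45.8, 115.3]), 6.2)
wood [249. 159.] (array([582.5, 195.5]), array([ 26.4, 177. ]), 85.7)
wood [310. 171.] (array([764.6,  75.8]), array([58.6, 46.9]), 58.5)
wood [223. 176.] (array([483.6, 146. ]), array([ 8.7, 91.6]), 1.2)
wood [320. 194.] (array([756.6, -22.2]), array([54.1, 48. ]), 58.6)
wood [231. 194.] (array([489.1,  65.2]), array([ 4.3, 34.1]), 5.4)
wood [247. 281.] (array([ 451. , -237.2]), array([29.2, 37.6]), 72.0)
wood [289. 300.] (array([ 538.5, -321.1]), array([26.9, 42.1]), 26.8)
wood [258. 309.] (array([ 454.7, -321.6]), array([45.2, 20.5]), 72.5)
[[-0.952  0.305 -0.001]
 [ 0.305  0.952 -0.001]
 [ 0.    -0.001 -1.   ]]
t 0.15 tcp [0.1828 0.571  0.2428] cyaw 1.261 q6 -0.09 F [0.1 0.5 0.1] open 0.0926 | shift [-425.7  -43.3   22.8] turn -0.37
```

Call:
arm_command(increments="0 -42 -4 2 0;0 -85 -8 4 0;0 -128 -13 6 0;0 -170 -17 9 0;0 -213 -21 11 0")

```text
t: 0.65
tool_pos: [0.3805, 0.4855, 0.2321]
orientation: [-0.484, -3.104, 0.001]
force: [1.0, 0.5, 0.8]
opening: 0.0932
gripper_force: 0.0
```

Call:
arm_command(increments="0 -45 -4 2 -0.07;0 -90 -9 4 -0.14;0 -135 -13 7 -0.21;0 -180 -18 9 -0.29;0 -213 -22 12 -0.37")

```text
t: 1.15
tool_pos: [0.5778, 0.3987, 0.22]
orientation: [0.097, -3.14, 0.001]
force: [-0.2, 0.9, -1.1]
opening: 0.0928
gripper_force: 0.0
```

```bash
python3 - <<'E'
from m import *
goal(.575,.362,.12,np.pi/2+.06)
m,im=cam('wrist'); cv2.imwrite('pics/w1.png',im); np.save('w1.npy',m,allow_pickle=True); print(m['eye'])
mt,it=cam('top'); cv2.imwrite('pics/top1.png',it)
E
```

```text
t 1.15 tcp [0.5778 0.3987 0.22  ] cyaw 1.633 q6 -1.1 F [-0.2  0.9 -1.1] open 0.0928 | shift [  5.  -36.4 100. ] turn 0.002
[0.51131849 0.39521407 0.36097492]
```

View pics/w1.png

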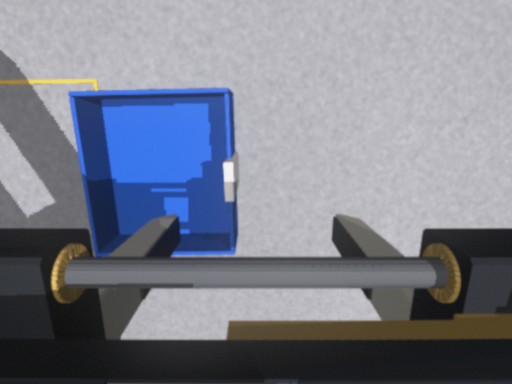

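The wrist picture shows the box with its white tab at about (230,178). I'm computing the tab position from it.

```bash
python3 - <<'E'
from m import *
m=np.load('w1.npy',allow_pickle=True).item(); im=cv2.imread('pics/w1.png'); H,S,V=cv2.split(cv2.cvtColor(im,cv2.COLOR_BGR2HSV))
sub=((S<60))[150:206,218:245]
for r in range(0,56,5): print(150+r,''.join('%4d'%v for v in np.where(sub,V[150:206,218:245],0)[r]))
b=(H>105)&(H<125)&(S>150)
p=max(comps(b,2000),key=lambda q:q[1][4])[0]
q=ray(m,[(71,93),(231,90),(236,253)],.06); print(q.round(4)); print('yaw wall',np.arctan2(*(q[1]-q[0])[:2]),)
print(ray(m,[(224,155),(236,155),(224,200),(236,200)],.086).round(4))
print(ray(m,[(95,80)],0))
E
```

```text
150    0   0   0   0   0   0   0   0   0   0   0   0   0   0   0   0   0 154 178 188 193 195 195 195 193 192 189
155    0   0   0   0   0   0   0   0   0   0   0   0   0   0   0 130 138 142 144 148 169 185 191 190 189 189 191
160    0   0   0   0   0   0   0   0 139 141 143 144 143 143 144 145 144 142 142 148 162 181 188 190 189 190 190
165    0   0   0   0   0 216 238 242 243 243 243 243 243 243 236 192 149 141 141 143 155 175 184 187 186 188 188
170    0   0   0   0   0 192 232 242 243 243 243 243 243 243 236 195 152 143 141 144 156 179 187 189 190 190 190
175    0   0   0   0   0 173 225 240 243 243 243 243 243 243 237 203 160 143 142 141 150 174 185 186 186 187 188
180    0   0   0   0   0   0 219 236 240 240 240 238 234 236 236 218 171 139 123 131 145 164 182 187 187 187 187
185    0   0   0   0   0   0 174 184 189 189 189 188 186 182 166 139 109  93 103 134 161 180 187 188 188 188 189
190    0   0   0   0   0   0 166 179 187 189 188 186 185 183 169 143 112  96 117 163 186 190 192 192 193 191 190
195    0   0   0   0   0   0   0 172 186 188 187 186 184 183 174 151 115 104 136 172 186 189 189 190 190 188 189
200    0   0   0   0   0   0   0 165 174 175 174 173 172 170 163 143 110   0   0 176 192 196 197 196 196 194 192
205    0   0   0   0   0   0   0   0   0   0   0   0   0   0   0   0   0   0   0 162 183 187 187 186 186 187 189
[[0.5001 0.2107 0.06  ]
 [0.4878 0.3692 0.06  ]
 [0.6625 0.3821 0.06  ]]
yaw wall -0.07687756189488452
[[0.5489 0.3673 0.086 ]
 [0.5482 0.3786 0.086 ]
 [0.5933 0.3688 0.086 ]
 [0.5926 0.3806 0.086 ]]
[[0.4814557  0.20363071 0.        ]]
```

```bash
python3 -c "
from m import *
goal(.572,.372,.078,np.pi/2+.075)"
```

```text
t 1.25 tcp [0.5788 0.3972 0.2188] cyaw 1.629 q6 -1.1 F [-0.2 -0.1  0.2] open 0.0932 | shift [  8.1 -24.5 140.8] turn -0.017
```

Call:
arm_command(increments="0 8 -25 30 -0.017;0 8 -25 70 -0.017;0 8 -25 105 -0.017;0 8 -25 130 -0.017;0 8 -25 141 -0.017")

```text
t: 1.75
tool_pos: [0.5662, 0.3745, 0.0757]
orientation: [0.121, -3.134, 0.004]
force: [0.6, -0.3, -0.1]
opening: 0.093
gripper_force: 0.0
```

Call:
arm_command(increments="1 0 0 0 0;1 0 0 0 0;1 0 0 0 0;1 0 0 0 0;1 0 0 0 0", grip_force=30)

```text
t: 2.25
tool_pos: [0.5697, 0.3756, 0.081]
orientation: [-0.121, 3.137, 0.001]
force: [0.4, 0.1, 0.5]
opening: 0.0574
gripper_force: 0.0
```

Call:
arm_command(increments="1 0 0 0 0;1 0 0 0 0;1 0 0 0 0")

```text
t: 2.55
tool_pos: [0.569, 0.3752, 0.0796]
orientation: [0.121, -3.139, 0.0]
force: [0.4, -0.1, -0.0]
opening: 0.0335
gripper_force: 0.0
```

Call:
arm_command(increments="1 0 0 0 0;1 0 0 0 0;1 0 0 0 0;1 0 0 0 0;1 0 0 0 0")

```text
t: 3.05
tool_pos: [0.569, 0.3749, 0.0795]
orientation: [0.121, -3.139, 0.001]
force: [0.1, -2.7, 0.0]
opening: 0.0096
gripper_force: 30.0
```

Call:
arm_command(increments="1 0 -8 0 0;1 1 -24 0 0;1 1 -44 0 0;1 2 -66 0 0;1 2 -87 0 0")

```text
t: 3.55
tool_pos: [0.5736, 0.2859, 0.0795]
orientation: [0.12, -3.139, 0.0]
force: [1.2, 1.1, -0.7]
opening: 0.0097
gripper_force: 30.0
```

Call:
arm_command(increments="1 0 -22 0 0;1 1 -44 0 0;1 1 -64 0 0;1 1 -78 0 0;1 1 -86 0 0")

```text
t: 4.05
tool_pos: [0.5793, 0.2002, 0.0795]
orientation: [0.118, -3.139, 0.0]
force: [-0.1, 0.0, -1.6]
opening: 0.0097
gripper_force: 30.0
```

Call:
arm_command(increments="1 0 0 0 0;1 0 0 0 0;0 0 0 0 0;0 0 0 0 0;0 0 0 0 0")

```text
t: 4.55
tool_pos: [0.5794, 0.2032, 0.0798]
orientation: [-0.123, 3.139, 0.0]
force: [0.0, -0.3, 0.1]
opening: 0.0292
gripper_force: 0.0
```

Call:
arm_command(increments="0 0 0 0 0;0 0 0 -30 0;0 0 0 -70 0;0 0 0 -120 0;0 0 0 -160 0")

```text
t: 5.05
tool_pos: [0.5796, 0.2028, 0.2426]
orientation: [-0.122, 3.137, 0.001]
force: [0.7, 1.0, 0.7]
opening: 0.069
gripper_force: 0.0
```

```bash
python3 - <<'E'
from m import *
goal(.4516,-.15,.2,0)
mt,it=cam('top'); cv2.imwrite('pics/top2.png',it)
H,S,V=cv2.split(cv2.cvtColor(it,cv2.COLOR_BGR2HSV))
for p,s,c in comps((H>105)&(H<125)&(S>150)&(V>60),50): print('blue',s,rect(mt,p,.06))
for p,s,c in comps((H>18)&(H<35)&(S>60)&(V>100),10): print('yel',np.round(c),rect(mt,p,0))
cv2.imwrite('pics/top2c.png',cv2.resize(it[110:260,130:330],None,fx=4,fy=4,interpolation=cv2.INTER_CUBIC))
E
```

```text
t 5.05 tcp [0.5796 0.2028 0.2426] cyaw 1.648 q6 -1.4 F [0.7 1.  0.7] open 0.069 | shift [ 155.  -341.8   42.2] turn -1.493
blue [195 160  31  53 962] (array([587.3, 149.3]), array([175.5,  99.1]), 3.6)
yel [  6. 221.] (array([471.1, 894.1]), array([111.1,  19. ]), 33.0)
yel [212. 217.] (array([485.7, 147.5]), array([ 5.4, 80.9]), 3.9)
yel [  2. 231.] (array([435.1, 907.4]), array([60.1, 16.5]), 17.7)
```

View pics/top2c.png

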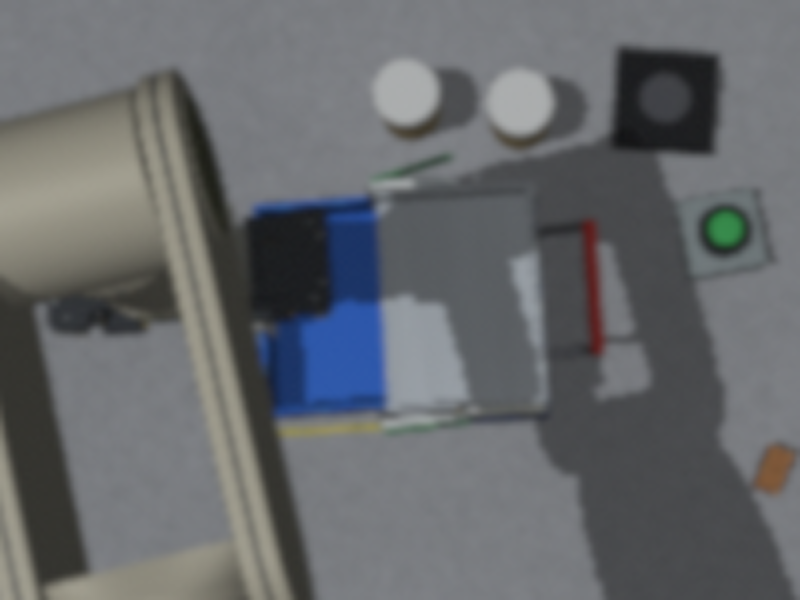

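The box sits in the outline (blue region ends near the outline, with the pan's edge overhanging). Next, specimen A.

```bash
python3 -c "
from m import *
goal(.452,-.239,.2,1.18)"
```

```text
t 5.1 tcp [0.5824 0.2035 0.2509] cyaw 1.648 q6 -1.4 F [ 1.2 -0.2  5.8] open 0.0731 | shift [ 164.9 -431.2   48. ] turn 0.468
```

Call:
arm_command(increments="0.4 18 -46 0 0;0.4 36 -92 0 0;0.4 52 -138 0 0;0.4 68 -184 0 0;0.4 84 -220 0 0")

```text
t: 5.6
tool_pos: [0.5119, -0.0254, 0.2396]
orientation: [-0.121, 3.139, -0.001]
force: [0.2, -0.1, 0.2]
opening: 0.056
gripper_force: 0.0
```

Call:
arm_command(increments="0.4 16 -42 0 0.1;0.4 32 -84 10 0.2;0.4 48 -126 20 0.3;0.4 65 -168 30 0.4;0.4 81 -211 40 0.468")

```text
t: 6.1
tool_pos: [0.4474, -0.2415, 0.1994]
orientation: [0.615, 3.08, -0.0]
force: [0.7, 0.2, 0.3]
opening: 0.0556
gripper_force: 0.0
```

Call:
arm_command(increments="0.4 0 0 0 0")

```text
t: 6.2
tool_pos: [0.4456, -0.244, 0.1979]
orientation: [-0.621, -3.077, 0.001]
force: [-0.6, -0.3, -0.7]
opening: 0.0552
gripper_force: 0.0
```

```bash
cat >> m.py <<'E'
def woods(tag=None,z=.022,amin=120):
    m,im=cam('wrist'); H,S,V=cv2.split(cv2.cvtColor(im,cv2.COLOR_BGR2HSV))
    if tag: cv2.imwrite(f'pics/{tag}.png',im)
    for p,s,c in comps(((H<25)&(S>90)&(V>30)),amin): print('wood',s,np.round(c),rect(m,p,z))
E
python3 - <<'E'
from m import *
goal(.452,-.239,.2,1.18)
woods('wA')
mt,it=cam('top'); cv2.imwrite('pics/top3.png',it)
H,S,V=cv2.split(cv2.cvtColor(it,cv2.COLOR_BGR2HSV))
for p,s,c in comps((H>105)&(H<125)&(S>150)&(V>60),50): print('blue',s,rect(mt,p,.06))
E
```

```text
t 6.2 tcp [ 0.4456 -0.244   0.1979] cyaw 1.173 q6 -1.77 F [-0.6 -0.3 -0.7] open 0.0552 | shift [-3.9  7.1 -2.1] turn -0.007
wood [255 162  19  36 667] [264. 179.] (array([ 451. , -236.1]), array([20.3, 39.9]), 67.2)
wood [182 200  34  18 432] [199. 209.] (array([ 452.8, -317.7]), array([38. , 19.9]), 69.2)
wood [484 231  24  26 358] [495. 243.] (array([629.7,  -9.9]), array([42.5, 18. ]), 33.9)
wood [129 244  26  60 769] [139. 274.] (array([ 501.5, -419.1]), array([27.9, 82.6]), 57.8)
wood [358 244  25  60 784] [372. 274.] (array([ 609.5, -161.7]), array([27.5, 82.2]), 75.1)
wood [ 136  314  376   26 7628] [340. 329.] (array([ 658.8, -237.6]), array([487.3,  38.2]), 67.1)
blue [ 194  160   32   53 1413] (array([587.2, 147.7]), array([175.2,  97. ]), 4.3)
```

View pics/wA.png

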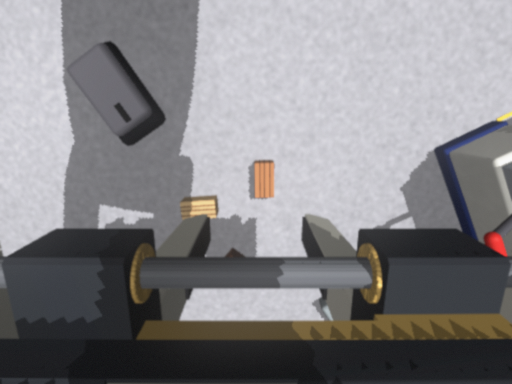

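Call:
arm_command(increments="0.5 -2 9 40 0;0.5 -2 9 80 0;0.5 -2 9 110 0;0.5 -2 9 110 0;0.5 -2 9 110 0")

```text
t: 6.8
tool_pos: [0.454, -0.2313, 0.0903]
orientation: [-0.607, -3.082, -0.001]
force: [0.7, -0.3, 0.8]
opening: 0.0464
gripper_force: 0.0
```

```bash
python3 -c "
from m import *
goal(.451,-.236,.028,1.173)"
```

```text
t 6.8 tcp [ 0.454  -0.2313  0.0903] cyaw 1.182 q6 -1.75 F [ 0.7 -0.3  0.8] open 0.0464 | shift [ 0.9 -5.5 62.3] turn 0.009
```

Call:
arm_command(increments="0.5 1 -4 30 0;0.5 1 -4 52 0;0.5 1 -4 61 0;0.5 1 -4 61 0;1 1 -4 61 0", grip_force=15)

```text
t: 7.3
tool_pos: [0.4523, -0.2363, 0.0306]
orientation: [0.609, 3.08, -0.001]
force: [0.2, -1.0, 0.6]
opening: 0.0423
gripper_force: 0.0
```

Call:
arm_command(increments="1 0 0 0 0;1 0 0 0 0;1 0 0 0 0;1 0 0 0 0;1 0 0 0 0")

```text
t: 7.8
tool_pos: [0.4516, -0.2361, 0.0296]
orientation: [0.61, 3.08, -0.001]
force: [-0.1, 0.9, 2.3]
opening: 0.022
gripper_force: 1.5
```

```bash
python3 -c "
from m import *
goal(.54,-.036,.124,1.63)"
```

```text
t 7.8 tcp [ 0.4516 -0.2361  0.0296] cyaw 1.18 q6 -1.76 F [-0.1  0.9  2.3] open 0.022 | shift [ -5.6 218.7 -94.5] turn -0.45
```

Call:
arm_command(increments="1 0 0 0 0;1 0 0 -30 0;1 0 0 -75 0;1 0 0 -120 0;1 0 0 -160 0")

```text
t: 8.3
tool_pos: [0.4507, -0.2356, 0.1905]
orientation: [0.61, 3.082, -0.0]
force: [0.9, -1.3, -0.0]
opening: 0.0219
gripper_force: 15.0
```

Call:
arm_command(increments="1 4 45 -10 -0.07;1 7 90 -10 -0.16;1 11 135 -10 -0.25;1 14 180 -10 -0.34;1 17 222 -10 -0.45")

```text
t: 8.8
tool_pos: [0.5198, -0.0221, 0.1985]
orientation: [0.099, -3.14, -0.0]
force: [0.7, -0.9, -0.2]
opening: 0.0218
gripper_force: 15.0
```

```bash
python3 -c "
from m import *
goal(.5376,.029,.126,1.635)"
```

```text
t 8.8 tcp [ 0.5198 -0.0221  0.1985] cyaw 1.634 q6 -1.77 F [ 0.7 -0.9 -0.2] open 0.0218 | shift [-21.   49.9  72.5] turn -0.001
```

Call:
arm_command(increments="1 -8 20 0 0;1 -16 40 0 0;1 -20 50 0 0;1 -20 50 0 0;1 -20 50 0 0")

```text
t: 9.3
tool_pos: [0.5365, 0.0265, 0.1984]
orientation: [0.093, -3.14, 0.001]
force: [-0.6, 0.3, -0.8]
opening: 0.0219
gripper_force: 15.0
```

```bash
python3 - <<'E'
from m import *
goal(.5376,.029,.126,1.635)
m,im=cam('wrist'); cv2.imwrite('pics/wP.png',im); np.save('wP.npy',m,allow_pickle=True)
E
```

```text
t 9.3 tcp [0.5365 0.0265 0.1984] cyaw 1.63 q6 -1.68 F [-0.6  0.3 -0.8] open 0.0219 | shift [-1.3  2.5 72.4] turn -0.005
```

View pics/wP.png

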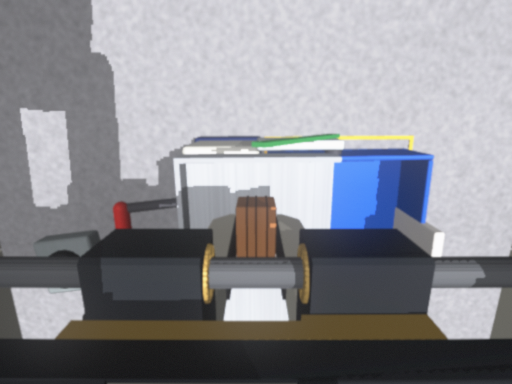

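The wrist picture shows the specimen held over the pan's near half: pan's near wall at row 157, back wall at column 178, open edge at column 332. I'm checking the pan position against this.

```bash
python3 - <<'E'
from m import *
m=np.load('wP.npy',allow_pickle=True).item()
print(ray(m,[(176,157),(430,153)],.118).round(4), ray(m,[(332,190)],.096).round(4),ray(m,[(410,137)],0).round(4),ray(m,[(430,153)],.06).round(4))
E
```

```text
[[ 0.5039 -0.0361  0.118 ]
 [ 0.4893  0.1577  0.118 ]] [[0.528  0.0925 0.096 ]] [[0.4826 0.2024 0.    ]] [[0.4943 0.1929 0.06  ]]
```

Call:
arm_command(increments="1 -1 2 30 0;1 -1 2 55 0;1 -1 2 68 0;1 -1 2 72 0;1 -1 2 72 0")

```text
t: 9.85
tool_pos: [0.5374, 0.0285, 0.1267]
orientation: [0.092, -3.139, 0.0]
force: [0.0, -0.2, -0.3]
opening: 0.0219
gripper_force: 15.0
```

Call:
arm_command(increments="0.5 0 0 0 0;0.5 0 0 0 0;0.5 0 0 0 0;0.5 0 0 -30 0;0.5 0 0 -75 0")

```text
t: 10.35
tool_pos: [0.5355, 0.0293, 0.1994]
orientation: [0.093, -3.134, -0.001]
force: [0.1, 0.2, 0.6]
opening: 0.0461
gripper_force: 0.0
```

```bash
python3 -c "
from m import *
goal(.453,-.318,.13,-.363)
woods('wA2',.118)"
```

```text
t 10.35 tcp [0.5355 0.0293 0.1994] cyaw 1.63 q6 -1.67 F [0.1 0.2 0.6] open 0.0461 | shift [ 102.4 -341.8   69.9] turn -1.149
wood [ 242  181   26   47 1050] [254. 204.] (array([537. ,  28.8]), array([38.5, 19.8]), 2.7)
wood [110 203  18  26 328] [118. 217.] (array([553. , -80.7]), array([21.3, 12.4]), 3.9)
wood [149 243  22  61 702] [158. 273.] (array([603.3, -48.6]), array([16.8, 57.5]), 86.3)
wood [343 250  19  54 529] [355. 280.] (array([597. , 115.7]), array([50.9, 15.5]), 8.4)
wood [ 114  314  392   26 7518] [323. 329.] (array([648.2,  86.1]), array([ 26.8, 356.1]), 3.2)
```

Call:
arm_command(increments="0.5 13 -42 0 0;0.5 26 -86 0 0;0.5 39 -130 0 0;0.5 52 -174 0 0;0.5 64 -214 0 0")

```text
t: 10.9
tool_pos: [0.4861, -0.1902, 0.2023]
orientation: [-0.093, 3.139, -0.001]
force: [0.8, 0.2, 0.8]
opening: 0.0463
gripper_force: 0.0
```

Call:
arm_command(increments="0.5 12 -40 10 -0.14;0.5 24 -80 25 -0.28;0.5 34 -110 40 -0.42;0.5 38 -128 55 -0.56;0.5 38 -128 70 -0.7")

```text
t: 11.4
tool_pos: [0.4856, -0.2696, 0.1249]
orientation: [0.888, -2.934, 0.124]
force: [-0.5, -0.1, -0.8]
opening: 0.0465
gripper_force: 0.0
```

Call:
arm_command(increments="0.5 0 0 0 -0.14;0.5 0 0 0 -0.28;0.5 0 0 0 -0.42;0.5 0 0 0 -0.45;0.5 0 0 0 -0.45")

```text
t: 11.9
tool_pos: [0.5061, -0.1908, 0.1014]
orientation: [1.261, -2.678, 0.276]
force: [0.0, 0.1, -0.3]
opening: 0.0464
gripper_force: 0.0
```

```bash
python3 -c "
from m import *
woods('wC',.022)
goal(.453,-.318,.029,-.363)
"
```

```text
wood [198  37  36  49 813] [217.  64.] (array([ 453.9, -318.9]), array([38. , 19.3]), 71.2)
wood [116 114  47  34 824] [142. 130.] (array([ 538. , -318.5]), array([19.9, 38.2]), 28.4)
wood [149 243  22  61 692] [157. 274.] (array([ 600.1, -213.9]), array([50.7, 17.1]), 47.5)
wood [342 244  21  60 671] [354. 274.] (array([ 475.9, -118.8]), array([46.4, 14.6]), 54.3)
wood [ 114  314  392   26 7985] [319. 329.] (array([ 536.7, -111.4]), array([ 20.1, 309. ]), 53.8)
t 11.95 tcp [ 0.5059 -0.1892  0.1006] cyaw 2.463 q6 -2.66 F [-0.2  1.2 -0.6] open 0.0466 | shift [112.7 -32.8 103.6] turn -0.315
```

Call:
arm_command(increments="0.5 0 0 0 0.14;0.5 0 0 0 0.28;0.5 0 0 -20 0.42;0.5 0 0 -30 0.56;0.5 0 0 -40 0.7")

```text
t: 12.45
tool_pos: [0.5092, -0.1828, 0.1414]
orientation: [0.258, -3.017, 0.353]
force: [0.3, -0.1, 1.0]
opening: 0.0464
gripper_force: 0.0
```

```bash
python3 -c "
from m import *
goal(.453,-.318,.15,-.363)
print(R.from_rotvec(robot.read_state()['orientation']).as_matrix().round(3), robot.read_state()['q'])
"
```

```text
t 12.45 tcp [ 0.5092 -0.1828  0.1414] cyaw 1.754 q6 -1.95 F [ 0.3 -0.1  1. ] open 0.0464 | shift [  77.2 -121.6   27.8] turn -1.025
[[-0.981 -0.178 -0.073]
 [-0.156  0.959 -0.236]
 [ 0.112 -0.221 -0.969]] [-0.2781244   0.06310721  1.77100033 -0.25803902  1.32087628 -1.95344654]
```

Joint 6 ran into its limit and the commanded pose picked up a tilt (q4 = -0.26). I'll unwind it high up, at the opposite limit.

Call:
arm_command(increments="0.5 3 -6 -25 0.149;0.5 6 -12 -50 0.298;0.5 9 -18 -75 0.447;0.5 12 -24 -100 0.596;0.5 15 -29 -126 0.745")

```text
t: 12.95
tool_pos: [0.5086, -0.1832, 0.2719]
orientation: [-0.883, -2.986, 0.391]
force: [0.4, -0.6, 0.2]
opening: 0.0466
gripper_force: 0.0
```

Call:
arm_command(increments="0.5 0 0 0 0.149;0.5 0 0 0 0.298;0.5 0 0 0 0.447;0.5 0 0 0 0.596;0.5 0 0 0 0.745")

```text
t: 13.45
tool_pos: [0.5088, -0.1832, 0.2709]
orientation: [1.86, 2.396, -0.357]
force: [-0.2, -0.3, -0.4]
opening: 0.0462
gripper_force: 0.0
```

Call:
arm_command(increments="0.5 0 0 0 0.149;0.5 0 0 0 0.298;0.5 0 0 0 0.447;0.5 0 0 0 0.596;0.5 0 0 0 0.745")

```text
t: 13.95
tool_pos: [0.5088, -0.1832, 0.2709]
orientation: [2.543, 1.519, -0.277]
force: [0.7, -0.0, -0.1]
opening: 0.0466
gripper_force: 0.0
```

Call:
arm_command(increments="0.5 0 0 0 0.149;0.5 0 0 0 0.298;0.5 0 0 0 0.447;0.5 0 0 0 0.596;0.5 0 0 0 0.745")

```text
t: 14.45
tool_pos: [0.5088, -0.1832, 0.2709]
orientation: [2.874, 0.481, -0.165]
force: [0.3, -0.3, 0.5]
opening: 0.0464
gripper_force: 0.0
```

Call:
arm_command(increments="0.5 0 0 0 0.149;0.5 0 0 0 0.298;0.5 0 0 0 0.447;0.5 0 0 0 0.596;0.5 0 0 0 0.745")

```text
t: 14.95
tool_pos: [0.5088, -0.1832, 0.2709]
orientation: [2.831, -0.593, -0.034]
force: [0.2, 0.2, -1.1]
opening: 0.0467
gripper_force: 0.0
```

Call:
arm_command(increments="0.5 0 0 0 0.149;0.5 0 0 0 0.298;0.5 0 0 0 0.447;0.5 0 0 0 0.596;0.5 0 0 0 0.745")

```text
t: 15.45
tool_pos: [0.5088, -0.1832, 0.2709]
orientation: [2.427, -1.587, 0.1]
force: [0.8, -0.7, 0.6]
opening: 0.0462
gripper_force: 0.0
```

```bash
python3 -c "
from m import *
s=robot.read_state(); print(s['t'],s['tool_pos'],s['q'].round(3)); print(R.from_rotvec(s['orientation']).as_matrix().round(3))
"
```

```text
15.45 [ 0.50879316 -0.18318193  0.27089071] [-0.279 -0.028  1.622 -0.25   1.553  2.455]
[[ 0.408 -0.91  -0.073]
 [-0.894 -0.382 -0.236]
 [ 0.187  0.162 -0.969]]
```

Call:
arm_command(increments="0.5 0 0 0 0.149;0.5 0 0 0 0.298;0.5 0 0 0 0.4;0.5 0 0 0 0.5;0.5 0 0 0 0.5")

```text
t: 15.95
tool_pos: [0.4711, -0.2548, 0.2847]
orientation: [2.121, -2.096, 0.148]
force: [-0.2, -0.1, -0.6]
opening: 0.0462
gripper_force: 0.0
```

```bash
python3 -c "
from m import *
s=robot.read_state(); print(s['t'],s['tool_pos'],s['q'].round(3)); print(R.from_rotvec(s['orientation']).as_matrix().round(3))
"
```

```text
15.95 [ 0.47110644 -0.25478503  0.28470526] [-0.475 -0.096  1.654 -0.178  1.536  2.657]
[[ 0.015 -0.999 -0.039]
 [-0.984 -0.008 -0.179]
 [ 0.179  0.041 -0.983]]
```

Call:
arm_command(increments="0.5 -25 -6 -4 0.08;0.5 -50 -12 -8 0.16;0.5 -75 -18 -12 0.24;0.5 -100 -24 -16 0.32;0.5 -118 -30 -20 0.4")

```text
t: 16.45
tool_pos: [0.3939, -0.289, 0.2922]
orientation: [1.947, -2.41, 0.158]
force: [-0.0, -0.0, 0.1]
opening: 0.0464
gripper_force: 0.0
```

```bash
python3 -c "
from m import *
s=robot.read_state(); print(s['t'],s['tool_pos'],s['q'].round(3)); print(R.from_rotvec(s['orientation']).as_matrix().round(3))
"
```

```text
16.45 [ 0.39394944 -0.28896339  0.29221822] [-0.696 -0.277  1.792 -0.059  1.534  2.657]
[[-0.211 -0.977  0.033]
 [-0.973  0.207 -0.104]
 [ 0.095 -0.054 -0.994]]
```

Call:
arm_command(increments="0.5 0 0 0 0.06;0.5 0 0 0 0.12;0.5 0 0 0 0.18;0.5 0 0 0 0.22;0.5 0 0 0 0.22")

```text
t: 16.95
tool_pos: [0.3549, -0.3234, 0.2915]
orientation: [-1.765, 2.57, -0.155]
force: [0.1, -0.6, -0.4]
opening: 0.0466
gripper_force: 0.0
```

```bash
cat >> m.py <<'E'
def st():
    s=robot.read_state(); T=R.from_rotvec(s['orientation']).as_matrix(); a=s['q'][0]
    print(round(s['t'],2),s['tool_pos'].round(4),s['q'].round(3),'z',T[:,2].round(3),'rad',round(T[0,2]*np.cos(a)+T[1,2]*np.sin(a),3),'cy',np.arctan2(T[1,1],T[0,1]).round(3))
    print('inward 100mm:',(T.T@[-100*np.cos(a),-100*np.sin(a),0]).round(1))
E
python3 -c "
from m import *
st()"
```

```text
16.95 [ 0.3549 -0.3234  0.2915] [-0.852 -0.316  1.824  0.009  1.532  2.657] z [ 0.073 -0.07  -0.995] rad 0.101 cy 2.776
inward 100mm: [-46.4  88.  -10.1]
```

Call:
arm_command(increments="0.5 0 0 0 -0.149;0.5 0 0 0 -0.298;0.5 0 0 0 -0.447;0.5 0 0 0 -0.596;0.5 0 0 0 -0.745")

```text
t: 17.45
tool_pos: [0.3563, -0.3222, 0.2915]
orientation: [2.59, -1.74, 0.156]
force: [0.5, 0.3, -0.2]
opening: 0.0465
gripper_force: 0.0
```

```bash
python3 -c "
from m import *
st()"
```

```text
17.45 [ 0.3563 -0.3222  0.2915] [-0.848 -0.315  1.823  0.008  1.532  1.906] z [ 0.073 -0.07  -0.995] rad 0.101 cy -2.752
inward 100mm: [-94.   32.7 -10.1]
```

Call:
arm_command(increments="0.5 -40 14 -4 0;0.5 -80 28 -8 0;0.5 -120 42 -12 0;0.5 -160 56 -16 0;0.5 -188 66 -20 0")

```text
t: 17.95
tool_pos: [0.2343, -0.1785, 0.2921]
orientation: [2.587, -1.75, 0.125]
force: [-1.0, 1.1, 0.9]
opening: 0.0464
gripper_force: 0.0
```

```bash
python3 -c "
from m import *
st()"
```

```text
17.95 [ 0.2343 -0.1785  0.2921] [-0.83  -0.893  2.184  0.004  1.77   1.931] z [ 0.057 -0.057 -0.997] rad 0.081 cy -2.759
inward 100mm: [-93.3  35.   -8.1]
```

Call:
arm_command(increments="0.5 -14 5 -1 0;0.5 -28 10 -2 0;0.5 -42 16 -4 0;0.5 -56 21 -5 0;0.5 -70 26 -6 0")

```text
t: 18.45
tool_pos: [0.2312, -0.1544, 0.3037]
orientation: [2.585, -1.753, 0.061]
force: [-0.1, 0.1, -0.2]
opening: 0.0468
gripper_force: 0.0
```

```bash
python3 -c "
from m import *
st()"
```

```text
18.45 [ 0.2312 -0.1544  0.3037] [-0.76  -0.892  2.16  -0.012  1.832  2.   ] z [ 0.022 -0.037 -0.999] rad 0.042 cy -2.762
inward 100mm: [-90.7  41.9  -4.2]
```

Call:
arm_command(increments="0.5 -14 6 -1 0;0.5 -28 12 -1 0;0.5 -42 19 -2 0;0.5 -56 25 -3 0;0.5 -75 33 -3 0")

```text
t: 18.95
tool_pos: [0.2254, -0.1262, 0.3149]
orientation: [2.581, -1.751, -0.013]
force: [0.3, -0.1, 1.1]
opening: 0.0466
gripper_force: 0.0
```

```bash
python3 -c "
from m import *
st()"
```

```text
18.95 [ 0.2254 -0.1262  0.3149] [-0.677 -0.892  2.139 -0.025  1.901  2.078] z [-0.02  -0.014 -1.   ] rad -0.006 cy -2.763
inward 100mm: [-87.   49.3   0.6]
```

```bash
cat >> m.py <<'E'
def goal(x,y,z,yaw):
    s=robot.read_state(); T=R.from_rotvec(s['orientation']).as_matrix()
    d=T.T@(np.array([x,y,z])-s['tool_pos'])*1000
    cu=s['q'][0]-s['q'][5]; cy=np.arctan2(T[1,1],T[0,1]); cy+=2*np.pi*round((cu-cy)/2/np.pi)
    c=[(cy-(yaw+k*np.pi), np.arctan2(y,x)-(yaw+k*np.pi)) for k in range(-3,4)]
    t,q6=min((u for u in c if abs(u[1])<2.4),key=lambda u:abs(u[0]))
    print('t',round(s['t'],2),'tcp',np.round(s['tool_pos'],4),'cy',round(cy,3),'F',np.round(s['force'],1),'open',round(s['opening'],4),'| shift',np.round(d,1),'turn',round(t,3),'q6end',round(q6,2),'tilt',T[:2,2].round(3))
E
python3 -c "
from m import *
goal(.453,-.3185,.15,-.35)"
```

```text
t 18.95 tcp [ 0.2254 -0.1262  0.3149] cy -2.763 F [ 0.3 -0.1  1.1] open 0.0466 | shift [ 261.8 -144.3  163.1] turn -2.413 q6end -0.26 tilt [-0.02  -0.014]
```

Call:
arm_command(increments="0.5 40 -22 10 0;0.5 80 -44 20 0;0.5 120 -66 30 0;0.5 160 -88 40 0;0.5 200 -110 50 0")

```text
t: 19.45
tool_pos: [0.4025, -0.2732, 0.2627]
orientation: [2.581, -1.751, -0.012]
force: [-0.8, 0.0, 0.9]
opening: 0.0464
gripper_force: 0.0
```

Call:
arm_command(increments="0.5 30 -17 20 -0.149;0.5 62 -34 45 -0.298;0.5 62 -34 70 -0.447;0.5 62 -34 95 -0.596;0.5 62 -34 110 -0.745")

```text
t: 19.95
tool_pos: [0.4526, -0.3179, 0.1499]
orientation: [3.05, -0.683, -0.03]
force: [-0.5, 0.9, 0.2]
opening: 0.0466
gripper_force: 0.0
```

Call:
arm_command(increments="0.5 0 0 0 -0.149;0.5 0 0 0 -0.298;0.5 0 0 0 -0.447;0.5 0 0 0 -0.596;0.5 0 0 0 -0.745")

```text
t: 20.45
tool_pos: [0.4535, -0.3186, 0.1529]
orientation: [3.094, 0.474, -0.033]
force: [-0.5, -0.2, 0.2]
opening: 0.0466
gripper_force: 0.0
```

Call:
arm_command(increments="0.5 0 0 0 -0.149;0.5 0 0 0 -0.298;0.5 0 0 0 -0.447;0.5 0 0 0 -0.596;0.5 0 0 0 -0.745")

```text
t: 20.95
tool_pos: [0.4535, -0.3185, 0.1529]
orientation: [2.717, 1.572, -0.038]
force: [-0.1, -0.1, 1.0]
opening: 0.0466
gripper_force: 0.0
```

Call:
arm_command(increments="0.5 0 0 0 -0.09;0.5 0 0 0 -0.178;0.5 0 0 0 -0.178;0.5 0 0 0 -0.178")

```text
t: 21.35
tool_pos: [0.4534, -0.3187, 0.1529]
orientation: [2.576, 1.797, -0.038]
force: [-0.6, 0.1, 0.2]
opening: 0.0463
gripper_force: 0.0
```

```bash
python3 -c "
from m import *
woods('wC2',.022)
goal(.453,-.3185,.029,-.35)
mt,it=cam('top'); cv2.imwrite('pics/top4.png',it)
H,S,V=cv2.split(cv2.cvtColor(it,cv2.COLOR_BGR2HSV))
for p,s,c in comps((H>105)&(H<125)&(S>150)&(V>60),50): print('blue',s,rect(mt,p,.06))
"
```

```text
wood [323 135  42  41 852] [344. 155.] (array([ 538.1, -319.5]), array([19.7, 37.9]), 27.2)
wood [250 165  19  39 588] [260. 184.] (array([ 454.3, -318.8]), array([37.7, 17. ]), 69.9)
wood [149 244  22  60 697] [157. 274.] (array([ 321.4, -375. ]), array([72.2, 20.9]), 62.4)
wood [341 244  22  61 723] [354. 274.] (array([ 512.3, -443.9]), array([72.5, 20.7]), 77.1)
wood [ 114  314  392   26 7921] [319. 329.] (array([ 450., -491.]), array([ 33.9, 440.4]), 70.4)
t 21.4 tcp [ 0.4533 -0.3188  0.153 ] cy -0.352 F [ 1.1 -0.2  0.3] open 0.0464 | shift [  2.6   1.2 123.9] turn -0.002 q6end -0.26 tilt [-0.019 -0.014]
blue [ 187  161   39   54 1798] (array([583.4, 159.9]), array([175.6, 122.2]), 4.5)
```

Call:
arm_command(increments="0.5 3 2 40 0;0.5 3 2 80 0;0.5 3 2 110 0;0.5 3 2 123 0;0.5 3 2 123 0", grip_force=15)

```text
t: 21.95
tool_pos: [0.4529, -0.318, 0.0285]
orientation: [-2.573, -1.799, 0.039]
force: [0.6, -0.8, 0.1]
opening: 0.0465
gripper_force: 0.0
```

Call:
arm_command(increments="1 0 0 0 0;1 0 0 0 0;1 0 0 0 0;1 0 0 0 0;1 0 0 0 0")

```text
t: 22.45
tool_pos: [0.4545, -0.3193, 0.0314]
orientation: [2.571, 1.799, -0.037]
force: [-1.5, 1.6, 5.8]
opening: 0.0221
gripper_force: 15.0
```

Call:
arm_command(increments="1 0 0 0 0;1 0 0 -30 0;1 0 0 -75 0;1 0 0 -120 0;1 0 0 -170 0")

```text
t: 22.95
tool_pos: [0.4562, -0.3157, 0.2009]
orientation: [-2.573, -1.8, 0.038]
force: [0.0, -0.4, -0.9]
opening: 0.022
gripper_force: 15.0
```

```bash
python3 -c "
from m import *
goal(.5895,.0325,.2,1.635)
"
```

```text
t 22.95 tcp [ 0.4562 -0.3157  0.2009] cy -0.35 F [ 0.  -0.4 -0.9] open 0.022 | shift [372.7   5.8  -6.4] turn 1.157 q6end 1.56 tilt [-0.02  -0.013]
```

Call:
arm_command(increments="1 44 1 -1 0;1 90 2 -2 0;1 136 2 -3 0;1 184 3 -4 0;1 230 4 -4 0")

```text
t: 23.45
tool_pos: [0.54, -0.0997, 0.1998]
orientation: [2.573, 1.8, -0.036]
force: [0.3, 0.1, 0.6]
opening: 0.0218
gripper_force: 15.0
```

Call:
arm_command(increments="1 40 1 0 0.149;1 80 1 -1 0.298;1 115 2 -1 0.447;1 143 2 -2 0.596;1 143 2 -2 0.745")

```text
t: 23.95
tool_pos: [0.591, 0.0357, 0.1984]
orientation: [3.046, 0.735, -0.033]
force: [0.1, -0.7, -0.4]
opening: 0.0217
gripper_force: 14.9
```

Call:
arm_command(increments="1 0 0 0 0.149;1 0 0 0 0.298;1 0 0 0 0.412;1 0 0 0 0.412;1 0 0 0 0.412")

```text
t: 24.45
tool_pos: [0.5904, 0.0321, 0.1984]
orientation: [3.126, 0.106, -0.031]
force: [0.3, 0.0, -0.3]
opening: 0.022
gripper_force: 15.0
```

```bash
python3 -c "
from m import *
goal(.5895,.0325,.128,1.635)
"
```

```text
t 24.45 tcp [0.5904 0.0321 0.1984] cy -1.503 F [ 0.3  0.  -0.3] open 0.022 | shift [ 0.5 -1.4 70.4] turn 0.003 q6end 1.56 tilt [-0.019 -0.014]
```

Call:
arm_command(increments="1 0 -1 30 0;1 0 -1 50 0;1 0 -1 63 0;1 0 -1 69 0;1 0 -1 69 0")

```text
t: 24.95
tool_pos: [0.5888, 0.0321, 0.129]
orientation: [3.126, 0.102, -0.032]
force: [-0.2, 0.1, -0.2]
opening: 0.022
gripper_force: 15.0
```

Call:
arm_command(increments="0.5 0 0 0 0;0.5 0 0 0 0;0.5 0 0 0 0;0.5 0 0 -30 0;0.5 0 0 -75 0")

```text
t: 25.45
tool_pos: [0.5883, 0.0332, 0.2021]
orientation: [3.126, 0.1, -0.041]
force: [0.1, -0.3, 1.0]
opening: 0.0465
gripper_force: 0.0
```

```bash
python3 -c "
from m import *
woods('wC3',.118)
goal(.538,-.3195,.15,.475)
"
```

```text
wood [ 381  127   28  102 1374] [395. 178.] (array([609.7, -76.6]), array([82.9, 12.9]), 3.8)
wood [247 204  21  16 178] [257. 211.] (array([576.6,  30.9]), array([13. , 16.2]), 3.4)
wood [244 232  26  26 637] [256. 244.] (array([547. ,  29.5]), array([23.2, 20.9]), 3.0)
wood [342 244  21  60 667] [354. 275.] (array([523.1, -56.1]), array([59.7, 17. ]), 9.8)
wood [150 256  19  48 464] [157. 284.] (array([507.9, 112. ]), array([15.8, 47. ]), 88.0)
wood [ 114  314  392   26 7826] [320. 329.] (array([466.5, -28.6]), array([ 28.6, 370. ]), 2.9)
t 25.5 tcp [0.5932 0.0333 0.2137] cy -1.507 F [2.4 0.  7.4] open 0.0464 | shift [-76.9 347.6  69.4] turn 1.16 q6end 2.13 tilt [-0.011 -0.015]
```

Call:
arm_command(increments="0.5 -9 44 0 0;0.5 -18 88 0 0;0.5 -28 132 0 0;0.5 -37 178 0 0;0.5 -46 222 0 0")

```text
t: 26.0
tool_pos: [0.5587, -0.1932, 0.2091]
orientation: [3.125, 0.1, -0.028]
force: [0.3, 0.5, 0.1]
opening: 0.0464
gripper_force: 0.0
```

Call:
arm_command(increments="0.5 -9 40 0 0.149;0.5 -18 80 15 0.298;0.5 -27 125 30 0.447;0.5 -27 125 45 0.596;0.5 -27 125 55 0.745")

```text
t: 26.5
tool_pos: [0.5381, -0.3203, 0.1546]
orientation: [2.938, -1.056, -0.021]
force: [0.1, -0.2, -1.0]
opening: 0.0464
gripper_force: 0.0
```

Call:
arm_command(increments="0.5 0 0 0 0.149;0.5 0 0 0 0.298;0.5 0 0 0 0.415;0.5 0 0 0 0.415;0.5 0 0 0 0.415")

```text
t: 27.0
tool_pos: [0.5391, -0.3186, 0.1558]
orientation: [2.666, -1.62, -0.012]
force: [-0.1, -0.8, -0.4]
opening: 0.0465
gripper_force: 0.0
```

```bash
python3 -c "
from m import *
woods('wB',.022)
goal(.538,-.3195,.029,.475)
"
```

```text
wood [244 166  20  38 729] [253. 185.] (array([ 538.7, -320.4]), array([18.7, 36.9]), 27.0)
wood [149 244  22  60 690] [158. 275.] (array([ 582.7, -190.3]), array([20.5, 69.6]), 20.4)
wood [342 244  21  60 676] [354. 275.] (array([ 400.3, -281.5]), array([20.3, 71.2]), 34.4)
wood [ 114  314  392   26 7916] [320. 329.] (array([ 403.2, -207.3]), array([445.7,  33.5]), 26.1)
t 27.05 tcp [ 0.5391 -0.3186  0.1557] cy -2.663 F [-0.8  0.   1. ] open 0.0463 | shift [ -0.3  -1.6 126.7] turn 0.003 q6end 2.13 tilt [-0.019 -0.015]
```

Call:
arm_command(increments="0.5 0 -1 40 0;0.5 0 -1 80 0;0.5 0 -1 110 0;0.5 0 -1 126 0;0.5 0 -1 126 0")

```text
t: 27.55
tool_pos: [0.537, -0.3196, 0.0283]
orientation: [2.664, -1.623, -0.016]
force: [-0.0, -0.2, 0.4]
opening: 0.0465
gripper_force: 0.0
```

Call:
arm_command(increments="1 0 0 0 0;1 0 0 0 0;1 0 0 0 0;1 0 0 0 0;1 0 0 0 0")

```text
t: 28.05
tool_pos: [0.5379, -0.3201, 0.0303]
orientation: [2.663, -1.625, -0.012]
force: [-0.6, -0.6, 3.4]
opening: 0.022
gripper_force: 15.0
```

Call:
arm_command(increments="1 0 0 0 0;1 0 0 -30 0;1 0 0 -75 0;1 0 0 -120 0;1 0 0 -170 0")

```text
t: 28.55
tool_pos: [0.5397, -0.3168, 0.1997]
orientation: [2.663, -1.625, -0.018]
force: [0.9, -1.6, -1.0]
opening: 0.0215
gripper_force: 14.9
```

```bash
python3 -c "
from m import *
goal(.6414,.0359,.2,1.635)
"
```

```text
t 28.55 tcp [ 0.5397 -0.3168  0.1997] cy -2.667 F [ 0.9 -1.6 -1. ] open 0.0215 | shift [-267.2 -251.7   -7. ] turn -1.16 q6end 1.56 tilt [-0.021 -0.013]
```

Call:
arm_command(increments="1 -32 -30 -1 0;1 -64 -60 -2 0;1 -96 -91 -3 0;1 -128 -121 -3 0;1 -160 -151 -4 0")

```text
t: 29.05
tool_pos: [0.6017, -0.1043, 0.1988]
orientation: [2.662, -1.625, -0.014]
force: [0.2, -0.6, -0.0]
opening: 0.022
gripper_force: 14.9
```

Call:
arm_command(increments="1 -28 -27 0 -0.149;1 -56 -54 -1 -0.298;1 -82 -78 -2 -0.447;1 -107 -101 -2 -0.596;1 -107 -101 -3 -0.745")

```text
t: 29.55
tool_pos: [0.6428, 0.0397, 0.1985]
orientation: [3.08, -0.53, -0.027]
force: [0.4, -1.8, -0.3]
opening: 0.0219
gripper_force: 14.9
```

Call:
arm_command(increments="1 0 0 0 -0.149;1 0 0 0 -0.298;1 0 0 0 -0.415;1 0 0 0 -0.415;1 0 0 0 -0.415")

```text
t: 30.05
tool_pos: [0.6425, 0.0353, 0.199]
orientation: [3.126, 0.094, -0.031]
force: [0.4, 0.3, -0.5]
opening: 0.022
gripper_force: 14.9
```

```bash
python3 -c "
from m import *
goal(.6414,.0359,.128,1.635)
"
```

```text
t 30.05 tcp [0.6425 0.0353 0.199 ] cy -1.51 F [ 0.4  0.3 -0.5] open 0.022 | shift [ 0.4 -1.7 71. ] turn -0.004 q6end 1.56 tilt [-0.02  -0.014]
```

Call:
arm_command(increments="1 0 -1 30 0;1 0 -1 50 0;1 0 -1 63 0;1 0 -1 69 0;1 0 -1 69 0")

```text
t: 30.55
tool_pos: [0.6409, 0.0352, 0.1297]
orientation: [3.126, 0.098, -0.033]
force: [0.0, 0.5, -0.1]
opening: 0.0218
gripper_force: 14.9
```

Call:
arm_command(increments="0.5 0 0 0 0;0.5 0 0 0 0;0.5 0 0 0 0;0.5 0 0 -30 0;0.5 0 0 -75 0")

```text
t: 31.05
tool_pos: [0.6406, 0.0364, 0.2027]
orientation: [3.126, 0.1, -0.041]
force: [0.9, 0.1, 0.6]
opening: 0.0462
gripper_force: 0.0
```

Call:
arm_command(increments="0.5 0 40 -5 0;0.5 0 80 -5 0;0.5 0 120 -5 0;0.5 0 160 -5 0;0.5 0 200 -5 0")

```text
t: 31.55
tool_pos: [0.6559, -0.1647, 0.2139]
orientation: [3.126, 0.1, -0.029]
force: [0.2, -0.1, 0.9]
opening: 0.0464
gripper_force: 0.0
```

```bash
python3 - <<'E'
from m import *
goal(.659,-.194,.1,1.635)
mt,it=cam('top'); cv2.imwrite('pics/top5.png',it)
H,S,V=cv2.split(cv2.cvtColor(it,cv2.COLOR_BGR2HSV))
for p,s,c in comps((H>105)&(H<125)&(S>150)&(V>60),50): print('blue',s,rect(mt,p,.06))
ms,i2=cam('side')
a=cv2.resize(it[110:260,130:330],None,fx=2,fy=2,interpolation=cv2.INTER_CUBIC); b=cv2.resize(i2[100:250,190:390],None,fx=2,fy=2,interpolation=cv2.INTER_CUBIC)
cv2.imwrite('pics/v5.png',np.hstack([a,b]))
E
```

```text
t 31.55 tcp [ 0.6559 -0.1647  0.2139] cy -1.507 F [ 0.2 -0.1  0.9] open 0.0464 | shift [  3.4  27.9 114.2] turn 0.0 q6end 1.22 tilt [-0.018 -0.015]
blue [ 187  161   39   54 1799] (array([583.3, 160. ]), array([175.4, 122.2]), 4.4)
```

View pics/v5.png

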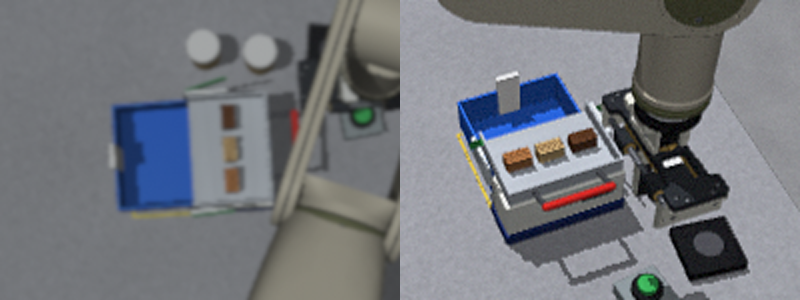

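All three specimens lie in the pan: orange, light and dark in a row. The box has been knocked about 20 mm outward. I'll press the button now, then set the box right.

Call:
arm_command(increments="1 3 29 20 0;1 3 29 40 0;1 3 29 60 0;1 3 29 80 0;1 3 29 100 0")

```text
t: 32.15
tool_pos: [0.6589, -0.1927, 0.1131]
orientation: [3.126, 0.1, -0.029]
force: [-0.1, 0.2, -0.5]
opening: 0.011
gripper_force: 0.0
```

Call:
arm_command(increments="1 0 0 15 0;1 0 0 30 0;1 0 0 38 0;1 0 0 38 0;1 0 0 38 0")

```text
t: 32.65
tool_pos: [0.6583, -0.1939, 0.076]
orientation: [3.126, 0.1, -0.029]
force: [-0.2, -0.6, -0.3]
opening: 0.0005
gripper_force: 0.0
```

```bash
python3 -c "
from m import *
goal(.659,-.195,.061,1.635)"
```

```text
t 32.65 tcp [ 0.6583 -0.1939  0.076 ] cy -1.507 F [-0.2 -0.6 -0.3] open 0.0005 | shift [ 0.9  0.9 15. ] turn -0.0 q6end 1.22 tilt [-0.018 -0.015]
```

Call:
arm_command(increments="1 0 0 5 0;1 0 0 9 0;1 0 0 12 0;1 0 0 14 0;1 0 0 15 0")

```text
t: 33.15
tool_pos: [0.6595, -0.1945, 0.0658]
orientation: [3.125, 0.1, -0.024]
force: [-11.9, 6.2, 34.8]
opening: 0.0003
gripper_force: 17.1
```

Call:
arm_command(increments="1 0 0 0 0;1 0 0 0 0;1 0 0 0 0")

```text
t: 33.45
tool_pos: [0.6595, -0.1945, 0.0659]
orientation: [3.125, 0.1, -0.024]
force: [-9.6, 4.8, 29.6]
opening: 0.0008
gripper_force: 14.6
```

```bash
python3 -c "
from m import *
goal(.659,-.195,.061,1.635)"
```

```text
t 33.45 tcp [ 0.6595 -0.1945  0.0659] cy -1.507 F [-9.6  4.8 29.6] open 0.0008 | shift [-0.4  0.4  4.9] turn 0.0 q6end 1.22 tilt [-0.015 -0.016]
```

Call:
arm_command(increments="1 0 0 -6 0;1 0 0 -6 0;1 0 0 -6 0;1 0 0 -6 0")

```text
t: 33.85
tool_pos: [0.6586, -0.1943, 0.0669]
orientation: [3.125, 0.1, -0.027]
force: [3.7, -0.5, 4.6]
opening: 0.0007
gripper_force: 2.3
```

Call:
arm_command(increments="1 0 0 -2 0;1 0 0 -2 0;1 0 0 -2 0;1 0 0 -2 0")

```text
t: 34.25
tool_pos: [0.6577, -0.194, 0.0682]
orientation: [3.126, 0.1, -0.031]
force: [3.4, -0.3, 3.5]
opening: 0.0006
gripper_force: 1.9
```

Call:
arm_command(increments="1 0 0 -6 0;1 0 0 -6 0;1 0 0 -6 0;1 0 0 -6 0")

```text
t: 34.65
tool_pos: [0.6571, -0.1935, 0.0734]
orientation: [3.127, 0.1, -0.033]
force: [0.1, 0.8, 0.2]
opening: 0.0007
gripper_force: 0.0
```

The force fell off like a spring (4.6, 3.5, 0 N over 6 mm), so the button was fully pressed. Next I'll lift clear and check the box.

Call:
arm_command(increments="0.5 0 0 -40 0;0.5 0 0 -80 0;0.5 0 -40 -120 0;0.5 0 -80 -140 0;0.5 0 -120 -140 0")

```text
t: 35.15
tool_pos: [0.6547, -0.0713, 0.218]
orientation: [3.125, 0.098, -0.019]
force: [1.3, -0.3, -0.2]
opening: 0.0355
gripper_force: 0.0
```

Call:
arm_command(increments="0.5 -12 -48 0 0;0.5 -24 -96 0 0;0.5 -36 -140 0 0;0.5 -48 -185 0 0;0.5 -60 -230 0 0")

```text
t: 35.65
tool_pos: [0.5769, 0.1552, 0.2105]
orientation: [3.126, 0.1, -0.032]
force: [0.5, 0.6, 0.1]
opening: 0.0468
gripper_force: 0.0
```

```bash
python3 - <<'E'
from m import *
goal(.58,.23,.2,1.635)
m,im=cam('wrist'); cv2.imwrite('pics/wD.png',im); np.save('wD.npy',m,allow_pickle=True)
a=cv2.imread('pics/top3.png')[140:240,130:280]; b=cv2.imread('pics/top5.png')[140:240,130:280]
f=lambda x:cv2.resize(x,(398,266),interpolation=cv2.INTER_CUBIC)
c=cv2.resize(im,(398,299))
cv2.imwrite('pics/v6.png',np.vstack([np.hstack([f(a),f(b)]),np.hstack([c,c*0])]))
E
```

```text
t 35.65 tcp [0.5769 0.1552 0.2105] cy -1.507 F [0.5 0.6 0.1] open 0.0468 | shift [  8.  -74.6   9.3] turn -0.0 q6end 1.88 tilt [-0.02  -0.015]
```

View pics/v6.png

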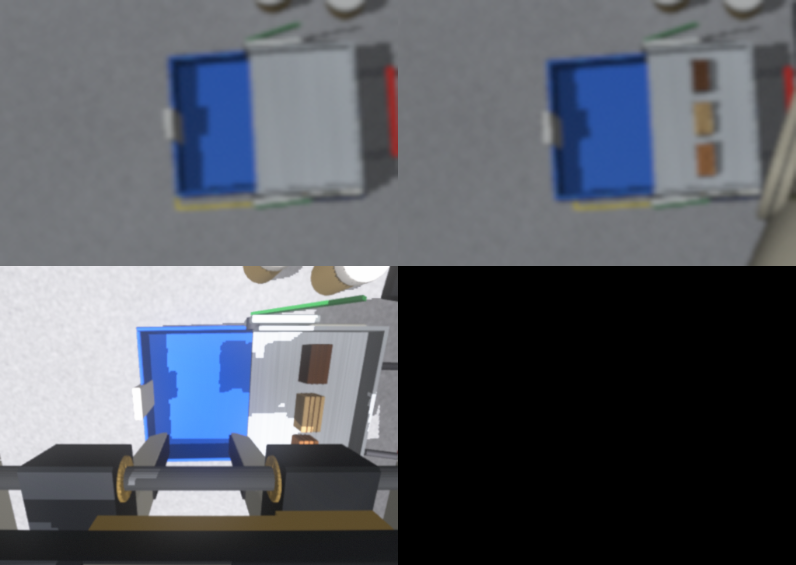

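Compared with before, the box has moved about 25 mm away from the reader (the tab's image shifted by about 9 px), with the specimens still in the pan. I'll grip the tab and drag the box back.

```bash
python3 - <<'E'
from m import *
m=np.load('wD.npy',allow_pickle=True).item(); im=cv2.imread('pics/wD.png'); H,S,V=cv2.split(cv2.cvtColor(im,cv2.COLOR_BGR2HSV))
for r in range(140,212,6): print(r,''.join('%4d'%v for v in V[r,164:204:2]))
print(ray(m,[(172,150),(182,150),(172,195),(182,195)],.086).round(4))
goal(.5765,.2285,.079,1.635)
E
```

```text
140  235 232 230 228 228 229 232 229 250 253 208 131 129 130 129 144 192 195 196 195
146  233 234 235 234 234 236 235 233 246 254 237 138 128 129 131 138 178 195 196 196
152  233 232 230 232 233 232 228 196 178 234 175 140 145 148 150 150 160 193 195 196
158  230 233 232 251 254 254 254 254 222 151 150 150 151 150 150 150 155 189 196 195
164  233 230 229 245 254 254 254 254 247 157 149 150 149 151 151 151 153 184 194 194
170  235 233 234 243 254 254 254 254 252 171 150 150 150 151 150 151 152 178 193 195
176  236 235 235 236 253 254 254 254 254 202 149 150 150 151 150 151 151 171 193 195
182  233 233 234 234 252 254 254 254 254 227 153 150 149 152 150 146 135 178 194 193
188  234 233 236 235 236 254 254 254 254 247 157 150 149 139 129 129 129 166 192 195
194  231 236 239 237 241 254 254 254 254 252 193 249 221 132 128 130 129 151 191 193
200  237 239 239 237 235 234 234 236 237 235 238 254 242 137 128 129 128 142 189 193
206  233 237 241 241 241 238 235 235 236 236 240 253 248 152 126 127 129 133 180 191
[[0.6056 0.2319 0.086 ]
 [0.6062 0.2228 0.086 ]
 [0.563  0.2323 0.086 ]
 [0.5636 0.2229 0.086 ]]
t 35.7 tcp [0.5746 0.1618 0.2104] cy -1.503 F [-0.1  4.3 -0.8] open 0.0465 | shift [  9.3 -67.6 130.6] turn 0.004 q6end 1.88 tilt [-0.021 -0.011]
```

Call:
arm_command(increments="0.3 5 -40 0 0;0.3 9 -72 10 0;0.3 9 -72 50 0;0.3 9 -72 95 0;0.3 9 -72 115 0", grip_force=30)

```text
t: 36.2
tool_pos: [0.5772, 0.2236, 0.0894]
orientation: [3.124, 0.101, -0.041]
force: [0.3, -0.3, -1.4]
opening: 0.0653
gripper_force: 0.0
```

```bash
python3 -c "
from m import *
goal(.580,.229,.079,1.635)"
```

```text
t 36.2 tcp [0.5772 0.2236 0.0894] cy -1.506 F [ 0.3 -0.3 -1.4] open 0.0653 | shift [ 3.4 -5.3 10.2] turn 0.001 q6end 1.88 tilt [-0.026 -0.017]
```

Call:
arm_command(increments="0.3 2 -5 10 0;1 2 -5 10 0;1 2 -5 10 0;1 2 -5 10 0;1 2 -5 10 0")

```text
t: 36.7
tool_pos: [0.5831, 0.2296, 0.0866]
orientation: [3.127, 0.1, -0.026]
force: [0.4, 0.6, 0.8]
opening: 0.0378
gripper_force: 0.0
```

Call:
arm_command(increments="1 0 0 0 0;1 0 0 0 0;1 0 0 0 0;1 0 0 0 0;1 0 0 0 0")

```text
t: 37.2
tool_pos: [0.582, 0.2292, 0.0849]
orientation: [3.126, 0.1, -0.03]
force: [0.3, -1.8, 2.2]
opening: 0.0103
gripper_force: 30.0
```

Call:
arm_command(increments="1 0 5 0 0;1 0 12 0 0;1 0 20 0 0;1 0 26 0 0;1 0 26 0 0")

```text
t: 37.7
tool_pos: [0.5836, 0.2019, 0.0849]
orientation: [3.125, 0.098, -0.031]
force: [-0.1, -1.5, 0.8]
opening: 0.01
gripper_force: 30.0
```

Call:
arm_command(increments="0.3 0 0 0 0;0.3 0 0 0 0;0.3 0 0 0 0;0.3 0 0 0 0;0.3 0 0 0 0")

```text
t: 38.2
tool_pos: [0.5836, 0.2035, 0.085]
orientation: [3.126, 0.101, -0.03]
force: [-1.3, -0.9, 0.1]
opening: 0.045
gripper_force: 0.0
```

Call:
arm_command(increments="0.3 0 0 -20 0;0.3 0 0 -60 0;0.3 0 0 -100 0;0.3 0 0 -140 0;0.3 0 0 -160 0")

```text
t: 38.7
tool_pos: [0.5881, 0.2062, 0.2499]
orientation: [3.127, 0.1, -0.021]
force: [0.3, 0.4, 0.3]
opening: 0.065
gripper_force: 0.0
```

```bash
python3 -c "
from m import *
goal(.596,-.076,.24,1.635)"
```

```text
t 38.7 tcp [0.5881 0.2062 0.2499] cy -1.507 F [0.3 0.4 0.3] open 0.065 | shift [-10.  282.   13.5] turn 0.0 q6end 1.38 tilt [-0.013 -0.013]
```

Call:
arm_command(increments="0.57 -2 45 0 0;0.57 -4 92 0 0;0.57 -6 140 0 0;0.57 -8 188 0 0;0.57 -9 235 0 0")

```text
t: 39.2
tool_pos: [0.5924, -0.0311, 0.2485]
orientation: [3.126, 0.101, -0.03]
force: [0.3, 1.4, 0.2]
opening: 0.0399
gripper_force: 0.0
```

Call:
arm_command(increments="0.57 -1 25 0 0;0.57 -1 45 15 0;0.57 -1 45 30 0;0.57 -1 45 40 0;0.57 -1 45 40 0")

```text
t: 39.7
tool_pos: [0.5925, -0.0737, 0.2063]
orientation: [3.127, 0.101, -0.037]
force: [0.8, 0.6, -1.6]
opening: 0.0402
gripper_force: 0.0
```

```bash
python3 - <<'E'
from m import *
goal(.596,-.076,.116,1.635)
m,im=cam('wrist'); cv2.imwrite('pics/wH.png',im); H,S,V=cv2.split(cv2.cvtColor(im,cv2.COLOR_BGR2HSV))
for p,s,c in comps(((H<6)|(H>174))&(S>150)&(V>60),80): print('red',s,c,rect(m,p,.122))
E
```

```text
t 39.7 tcp [ 0.5925 -0.0737  0.2063] cy -1.506 F [ 0.8  0.6 -1.6] open 0.0402 | shift [ 5.5  1.4 90.3] turn 0.001 q6end 1.38 tilt [-0.023 -0.013]
red [ 251  124   14  133 1521] [257.64431295 191.46745562] (array([595.7, -75.2]), array([110.2,  10.2]), 3.6)
```

View pics/wH.png

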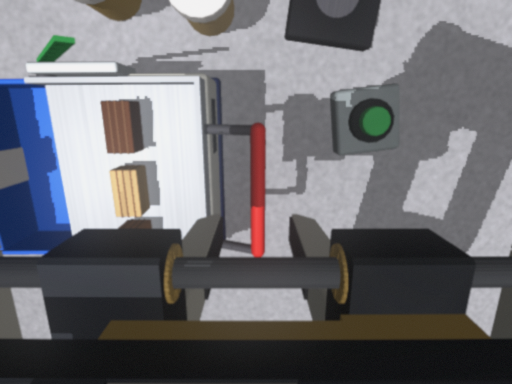

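The wrist view shows the handle bar from (258,125) to (258,255), with the specimens still in the pan. I'm gripping the handle.

Call:
arm_command(increments="0.57 5 1 40 0;0.57 5 1 65 0;0.57 5 1 79 0;0.57 5 1 79 0;0.57 5 1 79 0", grip_force=20)

```text
t: 40.25
tool_pos: [0.5981, -0.0764, 0.1311]
orientation: [3.126, 0.101, -0.028]
force: [0.6, -0.4, 0.7]
opening: 0.0399
gripper_force: 0.0
```

Call:
arm_command(increments="1 0 0 0 0;1 0 0 0 0;1 0 0 0 0;1 0 0 0 0;1 0 0 0 0")

```text
t: 40.75
tool_pos: [0.5977, -0.0757, 0.1305]
orientation: [3.128, 0.101, -0.029]
force: [-1.4, 4.5, 4.1]
opening: 0.011
gripper_force: 20.0
```

Call:
arm_command(increments="1 0 0 0 0;1 0 0 0 0")

```text
t: 40.95
tool_pos: [0.5977, -0.0757, 0.1305]
orientation: [3.128, 0.101, -0.029]
force: [-1.2, 5.6, 2.8]
opening: 0.0113
gripper_force: 20.0
```

```bash
python3 -c "
from m import *
goal(.5957,-.0752,.126,1.635)"
```

```text
t 40.95 tcp [ 0.5977 -0.0757  0.1305] cy -1.506 F [-1.2  5.6  2.8] open 0.0113 | shift [-1.9 -0.7  4.5] turn 0.0 q6end 1.38 tilt [-0.018 -0.013]
```

Call:
arm_command(increments="1 0 -3 -15 0;1 0 -7 -29 0;1 -1 -13 -43 0;1 -1 -20 -57 0;1 -1 -28 -70 0")

```text
t: 41.45
tool_pos: [0.5958, -0.0484, 0.2003]
orientation: [3.125, 0.099, -0.031]
force: [2.0, -5.1, -5.2]
opening: 0.0113
gripper_force: 20.0
```

Call:
arm_command(increments="1 0 -9 -12 0;1 0 -19 -23 0;1 0 -30 -34 0;1 -1 -42 -43 0;1 -1 -55 -51 0")

```text
t: 41.95
tool_pos: [0.5925, 0.0046, 0.2535]
orientation: [3.12, 0.096, -0.027]
force: [-6.7, -15.9, 13.4]
opening: 0.0112
gripper_force: 20.0
```

Call:
arm_command(increments="1 0 0 0 0;1 0 0 0 0;1 0 0 0 0;1 0 0 0 0;1 0 0 0 0")

```text
t: 42.45
tool_pos: [0.5926, 0.006, 0.2543]
orientation: [3.123, 0.098, -0.026]
force: [-8.3, -8.1, 15.7]
opening: 0.011
gripper_force: 20.0
```

```bash
python3 - <<'E'
from m import *
goal(.5957,.01,.25,1.635)
ms,i2=cam('side'); cv2.imwrite('pics/s7.png',i2); m,it=cam('top')
cv2.imwrite('pics/v7.png',np.hstack([cv2.resize(it[140:240,130:280],(398,266),interpolation=cv2.INTER_CUBIC),cv2.resize(i2[90:240,190:390],(398,266),interpolation=cv2.INTER_CUBIC)]))
E
```

```text
t 42.45 tcp [0.5926 0.006  0.2543] cy -1.508 F [-8.3 -8.1 15.7] open 0.011 | shift [ 3.4 -3.9  4.2] turn -0.001 q6end 1.52 tilt [-0.016 -0.018]
```

View pics/v7.png

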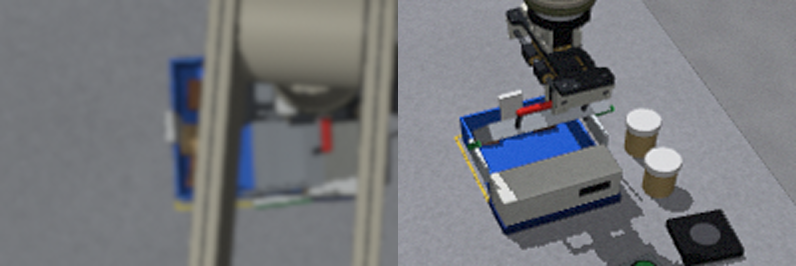

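Top and side: pan tipped to about 50°, and the specimens show at the far side of the box. I'll hold two seconds, then level the pan.

Call:
arm_command(increments="1 0 0 0 0;1 0 0 0 0;1 0 0 0 0;1 0 0 0 0;1 0 0 0 0")

```text
t: 43.05
tool_pos: [0.5926, 0.006, 0.2542]
orientation: [3.123, 0.098, -0.026]
force: [-8.0, -8.1, 16.8]
opening: 0.0113
gripper_force: 20.0
```

Call:
arm_command(increments="1 0 0 0 0;1 0 0 0 0;1 0 0 0 0;1 0 0 0 0;1 0 0 0 0")

```text
t: 43.55
tool_pos: [0.5926, 0.0059, 0.2543]
orientation: [3.123, 0.098, -0.026]
force: [-8.1, -8.6, 16.5]
opening: 0.0114
gripper_force: 20.0
```

Call:
arm_command(increments="1 0 0 0 0;1 0 0 0 0;1 0 0 0 0;1 0 0 0 0;1 0 0 0 0")

```text
t: 44.05
tool_pos: [0.5926, 0.006, 0.2543]
orientation: [3.123, 0.098, -0.026]
force: [-7.4, -8.4, 15.8]
opening: 0.0111
gripper_force: 20.0
```

Call:
arm_command(increments="1 0 13 8 0;1 0 25 17 0;1 0 36 28 0;1 1 46 39 0;1 1 55 51 0")

```text
t: 44.55
tool_pos: [0.5962, -0.0482, 0.2008]
orientation: [3.126, 0.1, -0.028]
force: [-0.9, 0.9, 3.4]
opening: 0.011
gripper_force: 20.0
```

Call:
arm_command(increments="1 0 8 13 0;1 0 15 27 0;1 1 21 41 0;1 1 25 55 0;1 1 28 70 0")

```text
t: 45.05
tool_pos: [0.5977, -0.076, 0.1291]
orientation: [3.128, 0.101, -0.029]
force: [-4.4, 20.8, 36.3]
opening: 0.0113
gripper_force: 20.0
```

Call:
arm_command(increments="1 0 0 2 0;1 0 0 3 0;1 0 0 3 0")

```text
t: 45.35
tool_pos: [0.5978, -0.0758, 0.127]
orientation: [3.127, 0.101, -0.029]
force: [-0.4, 6.8, 8.6]
opening: 0.0112
gripper_force: 20.0
```

Call:
arm_command(increments="0.57 0 0 0 0;0.57 0 0 0 0;0.57 0 0 0 0;0.57 0 0 0 0;0.57 0 0 0 0")

```text
t: 45.85
tool_pos: [0.5971, -0.077, 0.1264]
orientation: [3.126, 0.1, -0.031]
force: [-0.0, 0.1, 0.6]
opening: 0.0395
gripper_force: 0.0
```

Call:
arm_command(increments="0.57 0 0 -20 0;0.57 0 0 -50 0;0.57 0 0 -90 0;0.57 0 10 -120 0;0.57 0 30 -120 0")

```text
t: 46.35
tool_pos: [0.6043, -0.1048, 0.2538]
orientation: [3.124, 0.103, -0.016]
force: [0.6, -0.6, 0.5]
opening: 0.0401
gripper_force: 0.0
```

Call:
arm_command(increments="0.57 -45 20 0 0;0.57 -90 45 0 0;0.57 -130 70 0 0;0.57 -150 110 0 0;0.57 -150 150 0 0")

```text
t: 46.85
tool_pos: [0.4593, -0.2655, 0.2528]
orientation: [3.125, 0.099, -0.03]
force: [1.8, -0.1, 0.0]
opening: 0.0399
gripper_force: 0.0
```

```bash
python3 - <<'E'
from m import *
goal(.45,-.25,.25,1.635)
ms,i2=cam('side'); m,it=cam('top'); cv2.imwrite('pics/top8.png',it)
cv2.imwrite('pics/v8.png',np.hstack([cv2.resize(it[120:240,130:290],(400,300),interpolation=cv2.INTER_CUBIC),cv2.resize(i2[90:240,190:390],(400,300),interpolation=cv2.INTER_CUBIC)]))
H,S,V=cv2.split(cv2.cvtColor(it,cv2.COLOR_BGR2HSV))
for p,s,c in comps((H>105)&(H<125)&(S>150)&(V>60),50): print('blue',s,rect(m,p,.06))
for p,s,c in comps(((H<6)|(H>174))&(S>150)&(V>60),10): print('red',c,rect(m,p,.122))
for p,s,c in comps((H<25)&(S>90)&(V>20),8):
    if 170<c[0]<300: print('wood',c,rect(m,p,.027))
E
```

```text
t 46.85 tcp [ 0.4593 -0.2655  0.2528] cy -1.507 F [ 1.8 -0.1  0. ] open 0.0399 | shift [ -8.3 -16.1   2.7] turn -0.001 q6end 1.0 tilt [-0.019 -0.015]
blue [ 195  161   31   53 1080] (array([583.5, 147. ]), array([174.6,  95.3]), 3.9)
red [277.54166667 181.06944444] (array([595.7, -77.9]), array([100.6,   7.7]), 2.6)
wood [277.70873786 181.40776699] (array([608.1, -82.8]), array([115.4,  11.2]), 4.2)
wood [203.5 175. ] (array([630.1, 173.7]), array([28.1, 10.4]), 0.9)
wood [203.2826087  199.30434783] (array([548.9, 172.3]), array([74.1, 21.5]), 10.3)
```

View pics/v8.png

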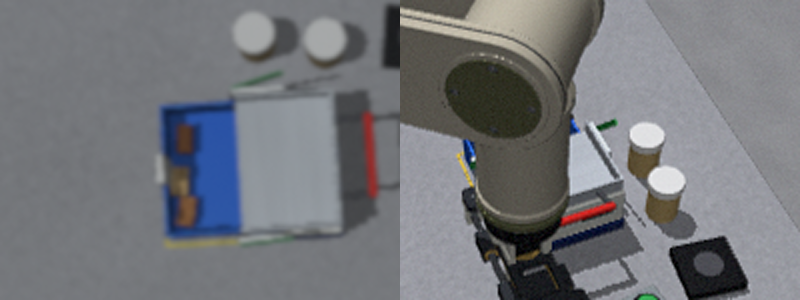

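The top view shows all three specimens in the box. The box's position matches the first parking, and the handle is back at its starting pose, so the pan is level. I'm handing in the job.

```bash
python3 -c "
from plant import robot
print(robot.close_job())"
```

```text
the job is handed in; nothing more can be done
None
```

I handed in the job at 47 s. All three specimens are in the parked box, the button was pressed, and the pan was held at about 50° for two seconds and is level again; no verdict came back.

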